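# Square up a freshly glued frame in the corner fence

## Robot

A 6-joint arm with a two-finger parallel gripper is mounted at the origin on the work surface. World frame = base frame: x ahead of the robot, y to its left, z up, the work surface at z = 0. Lengths are in m, angles in degrees, forces in N, time in s.
With the tool pointing down it reaches from about 0.35 to 0.875 m from the base axis. Payload 4.2 kg.
Tool frame: the origin (TCP) lies at the very end of the fingers, on their centre line; the grasp point (between the pads) lies r.pinch_z behind it (r.pinch_z is the distance from the TCP to the grasp point, in m); z points along the fingers, y is the direction in which the jaws open and shut (so a half turn about z gives the same grasp; the last joint's range is limited). The gripper opens to 87 mm and grips with 3 to 60 N. Pads are 19 mm wide; open, the fingers measure 117 mm over their backs; the gripper's body (75 mm by 190 mm) begins 51 mm behind the grasp point.
Start: joints at [86.666, 22.042, 0.453, 0, -68.411, -14.817], TCP at [0.195, 0.594, 0.223] pointing down, gripper open.
Joint ranges: [-179.83, 179.83], [-69.29, 118.12], [-61.27, 80.66], [-181.25, 117.63], [-171.15, -9.14], [-177.46, 177.46]. Speed limits (degrees/s): [159.86, 159.86, 180, 180, 180, 180].

## Interface

Orientations are given as a 3x3 rotation matrix whose columns are the frame's x, y, z axes.
In Python, from station import r gives the robot as it stands.
- The arm moves only by the tool drive_tool, never from a script. Its argument "series" is a list that holds one entry, the list of rows, each a list of 7 numbers: the shift along the world's x, y, z normalised to -1 to 1, where 1 is 150 mm, then the turn, a rotation vector about the world's x, y, z normalised to -1 to 1, where 1 is pi/2 rad, then the closure in counts, from 0 (fully open) to 255 (shut). In form: [[[dx, dy, dz, ax, ay, az, fingers], ...]]. A call has exactly 10 rows; each row is the pose to reach, as a shift and turn from the pose commanded when the call began; what a row does not reach only later rows make up. A row lasts 1/10 s, in which the tool goes at most 50 mm and 8.59 degrees, less where a joint would pass 70% of its speed; a pose out of reach is approached as far as the arm can. A call with a number of a shift or a turn outside -1 to 1 is refused whole. A call with a gripper value outside its range is refused whole. The fingers move at their own pace and stop on an object; the grip force is fixed at half the most. Time passes only in rows, so rows that repeat a pose let the fingers close, or fill a call up. It gives the time, the measured TCP pose, the force and the opening at its end, in the units of the state.
- r.sense(): the state, without advancing time (a new reading comes with each control period).
- r.capture(name): name is "side" or "top" or "wrist"; returns the picture (400x640x3 uint8, red, green, blue); there is no depth.
- r.camera_info(name): a dict with "K" (3x3 intrinsics, pixels), "xyz" and "rotation" of the camera in the world; the wrist camera has in their place "hand_eye" (4x4, takes a point from camera to tool coordinates, whose origin is the TCP and whose axes are the flange's). Camera axes: x right, y down, z forward; pixel columns grow to the right and rows downward; lengths in m; the calibration is good to about 2 mm. A picture is of the moment at which its call begins: read the wrist's pose just before it. camera_info takes no time and is no camera call.
- r.finish_job(): hands the job in, once; it reports no verdict.
Trained networks look in the newest picture that a camera, given by its name, has taken for a name from the list of things; names that differ only in an ending like _2 or _b are one class to them, and where a whole thing is asked for, a point or a joint stands for the part that bears it (a point fixed in the world has none). Each returns a list of dicts, best first, with "confidence" (0 to 1); they miss things now and then, are a little off and sometimes report something else, mostly with a low value. They report only what shows in the picture. A call takes as long as a camera call.
- r.silhouettes(camera, query): "pixels" (400x640 bool, what is visible of it) and "rect" ([left, top, right, bottom] in pixels, round what is visible of it).
The state is a dict: "time_s": time; "joints": joint angles; "joint_velocities": joint speeds; "effort": joint torques, N m; "tcp_pos": TCP position; "ee_rot": TCP orientation; "wrist_force": force on the tool from outside, world axes, zero at the start; "moment": the same for the moment, N m; "gripper_width": opening from 0.0 (shut) to 1.0 (fully open).
Only numpy, scipy, OpenCV 4.12 (cv2) and the standard library are available. Lean on these libraries where they do the work, as an engineer would, in place of code of your own. Each camera call takes 0.05 s, during which the arm holds its last target.

## Task

The beads on the small wooden picture frame are freshly glued, so do not lift or tip it: push it along the cutting mat with the fingertips into the inside corner of the aluminium L-shaped fence, one long side flush against the long rail and one short side flush against the short stop, and leave it there. Leave the glue bottles, bead jar, bead pot, tape roll and lilac bead case where they are.

Things in the scene. Friction and masses are not known exactly. Their poses are not given: they have to be found in the camera images.
- fence: fixed L fence of aluminium bar, 16 mm wide, 14 mm high, on a green mat (1 mm). Origin: its inside corner at table height; z up. The frame's place is on the -x, -y side. The long rail's inner face is the plane x = 0; it runs 280 mm from the corner towards -y. The short stop's inner face is the plane y = 0; it runs 110 mm towards -x. Yaw within 0.25 rad of the world axes.
- frame: loose wooden picture frame lying flat: 90 mm along its x, 130 mm along its y, 22 mm high (beads on the rim reach 28), 0.2 to 0.4 kg, closed panel inside the rim. Origin: centre of its underside, z up. Turned up to 0.35 rad from the fence's axes at the start; in place its axes lie along the fence's, its centre 45 mm from the long rail's inner face, 65 mm from the short stop's.
- frame_mid (a point): the centre of the frame, 11 mm above its underside; axes as the frame's
- glue: white glue bottle with a pointed nozzle, 36 mm diameter, 118 mm high, beyond the long rail or beyond the short stop, standing loose on the table; it stays where it is. Origin: centre of its underside, z up.
- glue_b: a second, equal glue bottle, 36 mm diameter, 118 mm high, beyond the long rail or beyond the short stop, standing loose on the table; it stays where it is. Origin: centre of its underside, z up.
- jar: bead jar with a steel lid, 62 mm diameter, 70 mm high, beyond the long rail or beyond the short stop, standing loose on the table; it stays where it is. Origin: centre of its underside, z up.
- tape: grey tape roll lying flat, 60 mm diameter, 20 mm high, on the mat past the open end of the frame's lane, standing loose on the table; it stays where it is. Origin: centre of its underside, z up.
- pot: small open white bead pot, 48 mm diameter, 32 mm high, on the mat near the free end of the short stop, standing loose on the table; it stays where it is. Origin: centre of its underside, z up.
- organiser: closed lilac bead case, 136 x 186 mm, 30 mm high, at the open (-y) side of the mat, standing loose on the table; it stays where it is. Origin: centre of its underside, z up.

How it is judged (in metres and radians):
At the end, for the whole second after the job is handed in: The frame lies flat and at rest in the corner: its centre within 3.5 mm of where both sides touch (45 mm from the long rail, 65 mm from the short stop), its sides parallel to the fence within 0.035 rad; every bystander within 15 mm of where it stood (x of frame_mid in the frame of fence between -0.0485 and -0.042 m and y of frame_mid in the frame of fence between -0.0685 and -0.062 m and angle between the x axis of frame_mid and the x axis of fence, either way round below 0.035 rad and height (world z) of frame_mid below 0.014 m and angle between frame_mid's own z axis and vertical below 0.05 rad and linear speed of frame below 0.01 m/s and distance of each of glue, glue_b, jar, tape, pot, organiser from where it was at the start of the episode below 0.015 m).
It fails at once if the frame is lifted (10 mm) or tipped (0.15 rad) (height (world z) of frame_mid above 0.021 m or angle between frame_mid's own z axis and vertical above 0.15 rad).
It fails at once if a bystander is moved more than 15 mm (distance of any of glue, glue_b, jar, tape, pot, organiser from where it was at the start of the episode above 0.015 m).
It also fails if it takes over 58 s, if anything falls off the work surface, if the arm or the gripper's body presses on something with over 40 N, if the wrist force passes 120 N, or if a joint passes its speed limit or range.

## Working session

There is one attempt and no reset: what is moved stays moved. The work goes in short steps, Python scripts to look and compute and a tool call to move; the robot and the scene stay as the last step left them, time stands still between calls to the robot, and variables do not carry over. Pictures are saved under pics/ and viewed, and the job is handed in when it is done.

Besides the shell and the picture viewer there is one more tool, called after "Emit:" by a JSON object that holds its "op" and its "data". drive_tool: Moves the arm, as the interface text tells. Scaled input: -1 to 1 covers 150 mm each way for a shift and pi/2 rad each way for a turn. Its arguments: {"type":"object","properties":{"series":{"type":"array"}},"required":["series"]}

```bash
ls && mkdir -p pics && python3 - <<'E'
from station import r
import cv2, numpy as np
np.set_printoptions(precision=4,suppress=True)
s=r.sense()
for k,v in s.items(): print(k,np.array(v).tolist() if not isinstance(v,float) else v)
print(r.pinch_z)
for n in ["side","top","wrist"]:
    im=r.capture(n); cv2.imwrite(f"pics/{n}0.png",im[:,:,::-1])
    ci=r.camera_info(n)
    print(n,{k:np.array(v).round(4).tolist() for k,v in ci.items()})
E
```

```text
pics
time_s 0.0
joints [86.66575935831278, 22.09079182585282, 0.3784259381458635, -0.029693283627077897, -68.41102711306917, -14.816513072910682]
joint_velocities [-0.04940165370284081, 0.0265870129334376, -0.09170406778876201, 0.009133564736179494, -0.03498900354989771, -0.09674166022320516]
effort [3.6890997989758034e-05, -39.06596302986145, 18.740437030792236, 4.21958863735199, 0.011014194460585713, -0.00019339532173034968]
tcp_pos [0.19448947985228812, 0.5933215132273745, 0.2214482168146988]
ee_rot [[0.9501806001251166, -0.31169930945432367, -0.000606326290818413], [-0.3116998875105394, -0.9501782346973369, -0.0021218938167658357], [8.52747927608978e-05, 0.002205174176859155, -0.9999975649645652]]
wrist_force [0.8008386976996398, -0.6927208803366496, 0.10568066228827566]
moment [0.05931333751408539, 0.06617924118911458, 0.007447715649843441]
gripper_width 0.9979362219451585
0.0187
side {'K': [[448.5324, 0.0, 315.4341], [0.0, 448.5324, 201.4344], [0.0, 0.0, 1.0]], 'xyz': [0.3508, -0.9364, 0.6615], 'rotation': [[0.958, -0.1639, 0.2353], [-0.2868, -0.5436, 0.7888], [-0.0014, -0.8232, -0.5678]]}
top {'K': [[377.4247, 0.0, 320.0956], [0.0, 377.4247, 195.0361], [0.0, 0.0, 1.0]], 'xyz': [0.5243, -0.0742, 0.994], 'rotation': [[0.026, -0.9958, 0.0877], [-0.9995, -0.0242, 0.0206], [-0.0184, -0.0882, -0.9959]]}
wrist {'K': [[279.892, 0.0, 319.7615], [0.0, 279.892, 203.9825], [0.0, 0.0, 1.0]], 'hand_eye': [[0.0005, -0.9679, -0.2514, 0.0689], [1.0, 0.0004, 0.0006, 0.0011], [-0.0005, -0.2514, 0.9679, -0.1626], [0.0, 0.0, 0.0, 1.0]]}
```

View pics/top0.png

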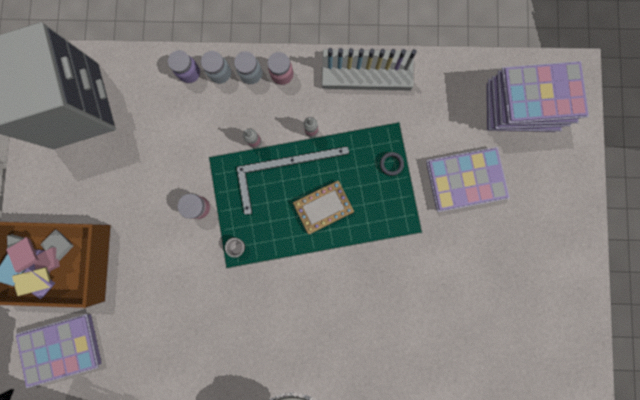

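View pics/side0.png

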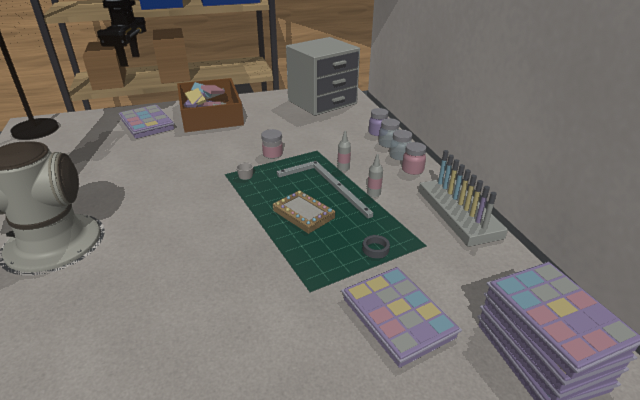

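View pics/wrist0.png

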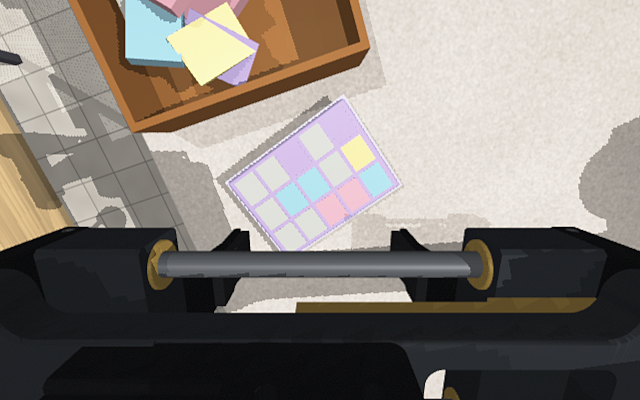

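The top picture shows the fence corner near pixel (240,168), with the long rail running to (347,151) and the short stop to (247,212). The frame is near (324,207), the bottles near (252,137) and (311,126), the jar at (193,206), the pot at (235,247), the tape at (391,163) and the case at (467,179). Next I'll measure these with the networks.

```bash
cat > h.py <<'E'
import numpy as np, cv2
from station import r
np.set_printoptions(precision=4,suppress=True)
def cam(n):
    ci=r.camera_info(n)
    if 'xyz' in ci: return np.array(ci['K']),np.array(ci['rotation']),np.array(ci['xyz'])
    s=r.sense(); H=np.array(ci['hand_eye']); R=np.array(s['ee_rot']);t=np.array(s['tcp_pos'])
    return np.array(ci['K']),R@H[:3,:3],R@H[:3,3]+t
def proj(c,P):
    K,R,t=c; p=(np.atleast_2d(P)-t)@R; q=p@K.T; return q[:,:2]/q[:,2:]
def unproj(c,uv,z):
    K,R,t=c; uv=np.atleast_2d(uv).astype(float); d=np.c_[uv,np.ones(len(uv))]@np.linalg.inv(K).T@R.T
    s=(z-t[2])/d[:,2]; return t+d*s[:,None]
E
python3 - <<'E'
from h import *
import pickle
out={}
for n in ["top","side"]:
    im=r.capture(n)
    c=cam(n)
    vis=im[:,:,::-1].copy()
    for q in ["frame","fence","glue","jar","tape","pot","organiser"]:
        L=r.silhouettes(n,q)
        out[n,q]=L
        for k,d in enumerate(L):
            print(n,q,round(d['confidence'],2),np.array(d['rect']).tolist(),int(d['pixels'].sum()))
            cs,_=cv2.findContours(d['pixels'].astype(np.uint8),cv2.RETR_EXTERNAL,cv2.CHAIN_APPROX_NONE)
            if d['confidence']>.4: cv2.drawContours(vis,cs,-1,(0,0,255),1)
    cv2.imwrite(f"pics/{n}1.png",vis)
    out[n,'im']=im
pickle.dump(out,open('det.pkl','wb'))
E
```

```text
top frame 0.75 [295.1, 184.1, 355.2, 233.6] 1758
top fence 0.92 [208.6, 124.2, 422.9, 272.8] 20034
top glue 0.84 [242.1, 131.2, 263.3, 149.5] 249
top glue 0.48 [301.5, 119.4, 316.1, 138.5] 244
top jar 0.95 [176.0, 193.6, 209.2, 217.6] 626
top tape 0.72 [378.5, 154.5, 404.8, 175.8] 215
top tape 0.23 [295.6, 182.3, 357.2, 235.0] 1769
top pot 0.6 [224.1, 236.6, 245.8, 256.5] 255
top organiser 0.93 [429.9, 147.0, 513.1, 213.6] 3842
side frame 0.71 [271.9, 189.7, 335.2, 233.7] 1514
side frame 0.3 [261.5, 131.5, 284.7, 158.6] 542
side fence 0.83 [227.0, 152.7, 424.2, 292.8] 12796
side glue 0.98 [339.7, 133.0, 348.8, 171.2] 382
side glue 0.63 [369.2, 157.7, 383.4, 194.7] 392
side jar 0.83 [260.5, 131.5, 284.3, 158.6] 579
side tape 0.68 [260.3, 130.7, 283.7, 162.7] 571
side tape 0.67 [363.7, 231.3, 391.2, 257.6] 453
side pot 0.53 [233.8, 161.8, 252.3, 182.9] 266
```

```bash
python3 - <<'E'
import cv2
for n,(a,b,c,d) in {"top":(110,280,170,520),"side":(110,370,210,480)}.items():
    im=cv2.imread(f"pics/{n}1.png")[a:b,c:d]
    im=cv2.resize(im,None,fx=2.2,fy=2.2,interpolation=cv2.INTER_CUBIC); print(im.shape)
    cv2.imwrite(f"pics/{n}1z.png",im)
E
```

```text
(374, 770, 3)
(572, 594, 3)
```

View pics/top1z.png

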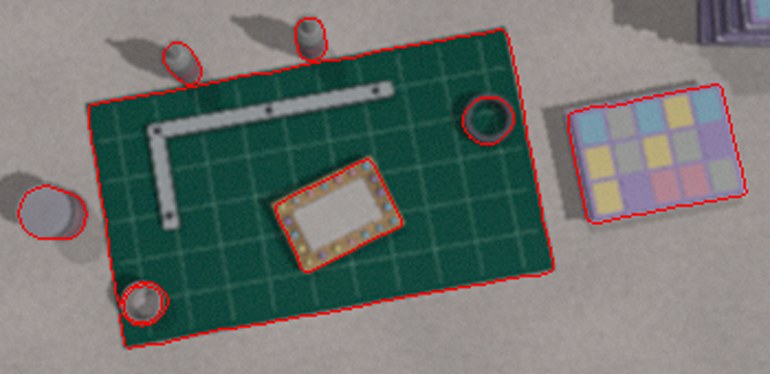

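View pics/side1z.png

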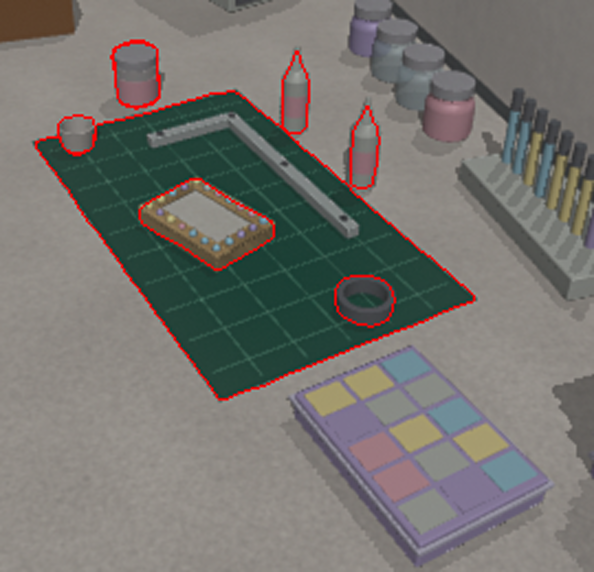

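The contours match the picture: frame, mat, bottles, tape, pot, jar and case are each in the right place. Next I'll fit the fence and frame poses by matching rendered outlines in both views.

```bash
cat > fit.py <<'E'
from h import *
from scipy.optimize import minimize
S=4
def tr(p,xy): 
    c,s=np.cos(p[2]),np.sin(p[2]); return np.array([[c,-s],[s,c]])@np.asarray(xy,float).T
def box(p,x0,x1,y0,y1,z0,z1):
    xy=tr(p,[(x0,y0),(x1,y0),(x1,y1),(x0,y1)]).T+p[:2]
    return np.vstack([np.c_[xy,np.full(4,z)] for z in (z0,z1)])
def render(c,boxes,shape=(400,640)):
    m=np.zeros((shape[0]*S,shape[1]*S),np.uint8)
    for b in boxes:
        q=(proj(c,b)+.5)*S-.5
        h=cv2.convexHull(q.astype(np.float32))
        cv2.fillConvexPoly(m,np.round(h*16).astype(np.int32),1,shift=4)
    return cv2.resize(m.astype(np.float32),(shape[1],shape[0]),interpolation=cv2.INTER_AREA)
def frame_boxes(p): return [box(p,-.045,.045,-.065,.065,.001,.023)]
def fence_boxes(p): return [box(p,0,.016,-.28,.016,.001,.015),box(p,-.11,.016,0,.016,.001,.015)]
def fit(views,boxes,p0,extra=0):
    # views: list of (cam, mask)
    def cost(p):
        return sum(np.abs(render(c,boxes(p))-m).sum() for c,m in views)
    sol=None
    best=None
    for st in (.01,.003):
        s=minimize(cost,p0,method='Nelder-Mead',options=dict(initial_simplex=np.array([p0]+[np.array(p0)+d for d in np.diag([st,st,st*6])]),xatol=2e-5,fatol=.05))
        p0=s.x
    return s.x,s.fun
def rel(f,p):
    c,s=np.cos(f[2]),np.sin(f[2]); d=np.array(p[:2])-f[:2]
    return np.array([c*d[0]+s*d[1],-s*d[0]+c*d[1],p[2]-f[2]])
def fence_mask(im,mat):
    hsv=cv2.cvtColor(im,cv2.COLOR_RGB2HSV)
    m=((hsv[:,:,1]<70)&(hsv[:,:,2]>85)&mat)
    return m
E
python3 - <<'E'
from fit import *
import pickle
D=pickle.load(open('det.pkl','rb'))
C={n:cam(n) for n in ['top','side']}
for n in C:
    m=fence_mask(D[n,'im'],D[n,'fence'][0]['pixels'])
    cv2.imwrite(f'pics/fm_{n}.png',(m*255).astype(np.uint8)[110:280,200:440])
# rough
print('corner',unproj(C['top'],[(240,168),(347,151),(247,212)],.015))
for q,z in [('glue',.06),('jar',.07),('tape',.02),('pot',.032),('organiser',.03)]:
    for d in D['top',q]:
        if d['confidence']<.4: continue
        ys,xs=np.nonzero(d['pixels']); print(q,unproj(C['top'],[(xs.mean(),ys.mean())],z)[0,:2])
for d in D['side','glue']:
    ys,xs=np.nonzero(d['pixels']); print('glue side base',unproj(C['side'],[(xs.mean(),ys.max()-3)],0)[0,:2])
E
```

```text
corner [[ 0.6767  0.1586  0.015 ]
 [ 0.7283 -0.1216  0.015 ]
 [ 0.5615  0.1352  0.015 ]]
glue [0.746  0.1194]
glue [ 0.7773 -0.027 ]
jar [0.569  0.2569]
tape [ 0.6946 -0.237 ]
pot [0.4693 0.1592]
organiser [ 0.6579 -0.4301]
glue side base [0.7554 0.1285]
glue side base [ 0.791  -0.0208]
```

```bash
python3 -c "
import cv2,numpy as np
a=cv2.imread('pics/fm_top.png');b=cv2.imread('pics/fm_side.png');cv2.imwrite('pics/fm.png',cv2.resize(np.vstack([a,b]),None,fx=1.6,fy=1.6))"
```

```text
(no output)
```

View pics/fm.png

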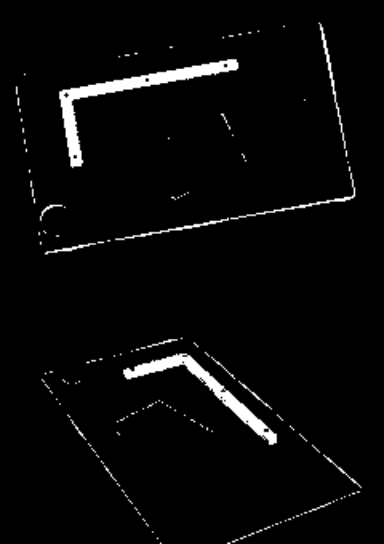

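The fence bars segment cleanly in both masks. I'll keep only the largest component and fit it.

```bash
python3 - <<'E'
from fit import *
import pickle
D=pickle.load(open('det.pkl','rb'))
C={n:cam(n) for n in ['top','side']}
M={}
for n in C:
    m=fence_mask(D[n,'im'],D[n,'fence'][0]['pixels']).astype(np.uint8)
    nl,lab,st,_=cv2.connectedComponentsWithStats(m); k=1+np.argmax(st[1:,4])
    M[n]=cv2.morphologyEx((lab==k).astype(np.uint8),cv2.MORPH_CLOSE,np.ones((3,3))).astype(np.float32)
p0=np.array([.67,.15,.18])
for v in (['top'],['side'],['top','side']):
    p,f=fit([(C[n],M[n]) for n in v],fence_boxes,p0); print('fence',v,p,f,M[v[0]].sum())
fe=p
for v in (['top'],['side'],['top','side']):
    p,f=fit([(C[n],D[n,'frame'][0]['pixels'].astype(np.float32)) for n in v],frame_boxes,np.array([.57,-.05,.4])); print('frame',v,p,f,'rel',rel(fe,p))
fr=p
for n in C:
    vis=D[n,'im'][:,:,::-1].copy(); vis=cv2.resize(vis,None,fx=3,fy=3,interpolation=cv2.INTER_CUBIC)
    for bs in (fence_boxes(fe),frame_boxes(fr)):
        for b in bs:
            q=np.round((proj(C[n],b)+.5)*3*16).astype(int)
            for a in (q[:4],q[4:]): cv2.polylines(vis,[a.reshape(-1,1,2)],True,(0,0,255),1,cv2.LINE_AA,4)
    vis=vis[330:800,620:1250] if n=='top' else vis[420:900,650:1300]
    cv2.imwrite(f'pics/{n}2.png',vis)
pickle.dump((fe,fr,M),open('pose0.pkl','wb'))
B=dict(glue=(.7554,.1285),glue_b=(.791,-.0208),jar=(.569,.257),tape=(.6946,-.237),pot=(.4693,.1592),org=(.658,-.430))
for k,v in B.items(): print(k,rel(fe,[*v,0])[:2])
E
```

```text
fence ['top'] [0.6685 0.1494 0.2059] 85.125 1107.0
fence ['side'] [0.6697 0.15   0.203 ] 117.5625 809.0
fence ['top', 'side'] [0.6688 0.1496 0.2051] 208.0625 1107.0
frame ['top'] [ 0.5783 -0.0628  0.4884] 53.0 rel [-0.1319 -0.1895  0.2833]
frame ['side'] [ 0.5798 -0.0622  0.4894] 78.625 rel [-0.1303 -0.1892  0.2842]
frame ['top', 'side'] [ 0.5783 -0.0629  0.4864] 141.25 rel [-0.1318 -0.1896  0.2812]
glue [ 0.0805 -0.0383]
glue_b [ 0.085  -0.1917]
jar [-0.0758  0.1255]
tape [-0.0535 -0.3837]
pot [-0.1933  0.05  ]
org [-0.1286 -0.5652]
```

View pics/top2.png

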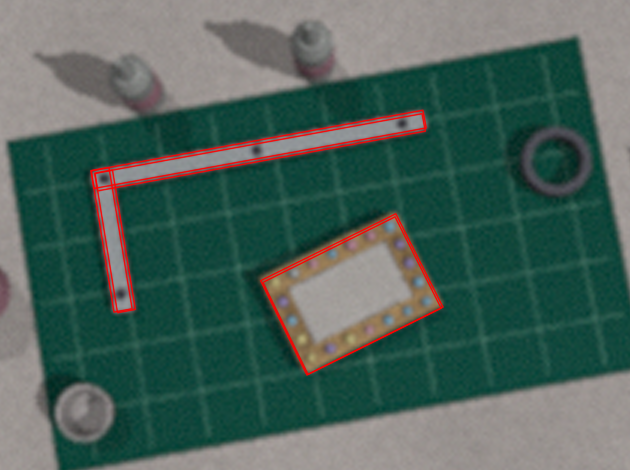

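View pics/side2.png

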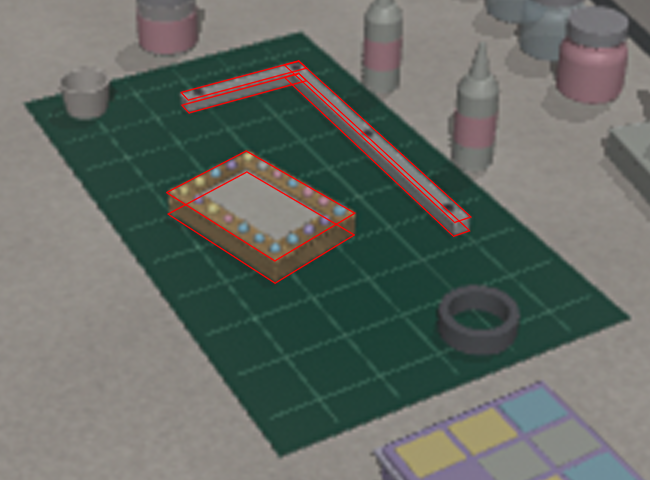

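Both views agree to about 1.5 mm, and the overlays sit on the edges. In fence coordinates the frame is at (-132, -190) mm, turned 0.28 rad.

1. Push +y on the short side with two fingertips, turning the frame straight, to just short of the stop.
2. Push +x on the long side to the rail.
3. Do a final short +y push to seat it.

First comes transit at height, with the fingers partly closed.

Emit:
{"op": "drive_tool", "data": {"series": [[[0.057,-0.098,0,0,0,-0.01,108],[0.114,-0.197,0,0,0,-0.02,108],[0.17,-0.295,0,0,0,-0.03,108],[0.227,-0.394,0,0,0,-0.04,108],[0.284,-0.492,0,0,0,-0.05,108],[0.341,-0.59,0,0,0,-0.06,108],[0.398,-0.689,0,0,0,-0.07,108],[0.454,-0.787,0,0,0,-0.08,108],[0.511,-0.886,0,0,0,-0.09,108],[0.568,-0.984,0,0,0,-0.1,108]]]}}

```text
time_s: 1.95
tcp_pos: [0.2806, 0.4451, 0.2226]
ee_rot: [[0.889, -0.457, 0.0], [-0.457, -0.889, 0.0], [0.0, -0.0, -1.0]]
wrist_force: [-0.1, -0.0, 1.5]
gripper_width: 0.575
```

Emit:
{"op": "drive_tool", "data": {"series": [[[0.057,-0.098,0,0,0,-0.01,108],[0.114,-0.197,0,0,0,-0.02,108],[0.17,-0.295,0,0,0,-0.03,108],[0.227,-0.394,0,0,0,-0.04,108],[0.284,-0.492,0,0,0,-0.05,108],[0.341,-0.59,0,0,0,-0.06,108],[0.398,-0.689,0,0,0,-0.07,108],[0.454,-0.787,0,0,0,-0.08,108],[0.511,-0.886,0,0,0,-0.09,108],[0.568,-0.984,0,0,0,-0.1,108]]]}}

```text
time_s: 2.95
tcp_pos: [0.3657, 0.2974, 0.2226]
ee_rot: [[0.807, -0.591, 0.0], [-0.591, -0.807, 0.0], [0.0, -0.0, -1.0]]
wrist_force: [0.6, 0.1, -1.0]
gripper_width: 0.575
```

Emit:
{"op": "drive_tool", "data": {"series": [[[0.057,-0.098,0,0,0,-0.01,108],[0.114,-0.197,0,0,0,-0.02,108],[0.17,-0.295,0,0,0,-0.03,108],[0.227,-0.394,0,0,0,-0.04,108],[0.284,-0.492,0,0,0,-0.05,108],[0.341,-0.59,0,0,0,-0.06,108],[0.398,-0.689,0,0,0,-0.07,108],[0.454,-0.787,0,0,0,-0.08,108],[0.511,-0.886,0,0,0,-0.09,108],[0.568,-0.984,0,0,0,-0.1,108]]]}}

```text
time_s: 3.95
tcp_pos: [0.4506, 0.1497, 0.2226]
ee_rot: [[0.704, -0.71, 0.0], [-0.71, -0.704, 0.0], [0.0, -0.0, -1.0]]
wrist_force: [0.9, 0.2, -0.1]
gripper_width: 0.576
```

Emit:
{"op": "drive_tool", "data": {"series": [[[0.057,-0.098,0,0,0,-0.01,108],[0.114,-0.197,0,0,0,-0.02,108],[0.17,-0.295,0,0,0,-0.03,108],[0.227,-0.394,0,0,0,-0.04,108],[0.284,-0.492,0,0,0,-0.05,108],[0.341,-0.59,0,0,0,-0.06,108],[0.398,-0.689,0,0,0,-0.07,108],[0.454,-0.787,0,0,0,-0.08,108],[0.511,-0.886,0,0,0,-0.09,108],[0.568,-0.984,0,0,0,-0.1,108]]]}}

```text
time_s: 4.95
tcp_pos: [0.5356, 0.0021, 0.2225]
ee_rot: [[0.584, -0.811, -0.0], [-0.811, -0.584, -0.0], [-0.0, 0.0, -1.0]]
wrist_force: [-0.5, 0.7, 0.1]
gripper_width: 0.574
```

Emit:
{"op": "drive_tool", "data": {"series": [[[0.057,-0.098,-0.08,0,0,-0.009,108],[0.114,-0.197,-0.16,0,0,-0.018,108],[0.17,-0.295,-0.24,0,0,-0.027,108],[0.227,-0.394,-0.32,0,0,-0.035,108],[0.284,-0.492,-0.4,0,0,-0.044,108],[0.341,-0.59,-0.48,0,0,-0.053,108],[0.398,-0.689,-0.56,0,0,-0.062,108],[0.454,-0.787,-0.64,0,0,-0.071,108],[0.511,-0.886,-0.72,0,0,-0.08,108],[0.568,-0.984,-0.8,0,0,-0.089,108]]]}}

```text
time_s: 5.95
tcp_pos: [0.6214, -0.1454, 0.1015]
ee_rot: [[0.466, -0.885, -0.0], [-0.885, -0.466, -0.0], [0.0, 0.0, -1.0]]
wrist_force: [-0.8, 0.4, -0.9]
gripper_width: 0.572
```

```bash
python3 - <<'E'
from h import *
a=r.capture('wrist'); b=r.capture('top')
cv2.imwrite('pics/wrist3.png',a[:,:,::-1]); 
cv2.imwrite('pics/top3.png',cv2.resize(b[:,:,::-1][90:290,160:460],None,fx=2.5,fy=2.5,interpolation=cv2.INTER_CUBIC))
s=r.sense();print(s['joints'],s['gripper_width'],s['tcp_pos'])
E
```

```text
[  1.2694  29.2853  -6.5736  -0.0128 -54.3551  26.4072] 0.5751554989468016 [ 0.6204 -0.146   0.0997]
```

View pics/wrist3.png

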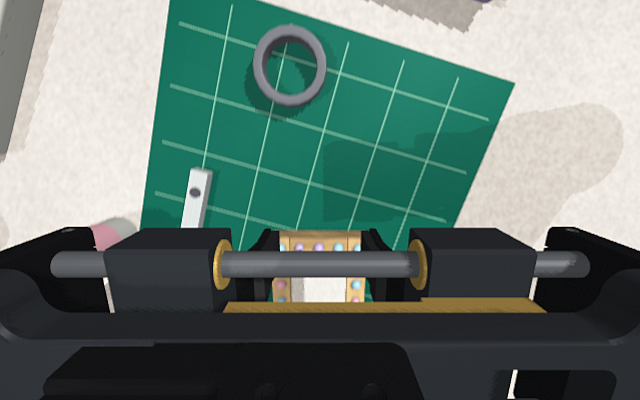

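View pics/top3.png

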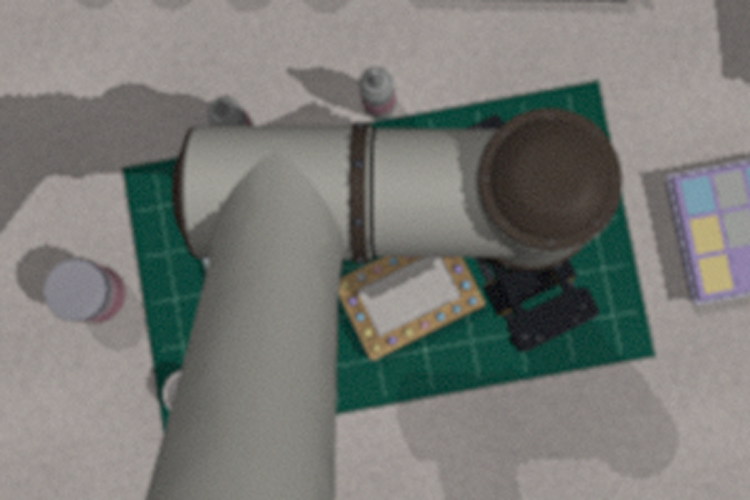

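The wrist view shows the frame end between the fingers at (320,245), well aligned with the jaws. The top view shows the wrist link passing over the glue bottle at zoomed pixel (225,108), so I'll check its height before descending.

```bash
python3 - <<'E'
from h import *
c=cam('top')
for uv in [(160+550/2.5,90+180/2.5),(160+550/2.5,90+165/2.5)]:
    for z in (.2,.3,.4,.45,.5,.55): print(z,unproj(c,[uv],z)[0,:2],end=' ')
    print()
# link width 126..262 zoom rows -> px
d=(262-126)/2.5
for z in (.3,.4,.5): print('diam',z,d/377.4*(.994-z))
cs=cam('side')
b=r.capture('side'); cv2.imwrite('pics/side3.png',b[:,:,::-1])
print(proj(cs,[[.62,-.146,z] for z in (.0,.1,.2,.3,.4,.5)]))
E
```

```text
0.2 [ 0.6677 -0.1831] 0.3 [ 0.6496 -0.1694] 0.4 [ 0.6315 -0.1557] 0.45 [ 0.6225 -0.1488] 0.5 [ 0.6135 -0.142 ] 0.55 [ 0.6045 -0.1351] 
0.2 [ 0.6806 -0.1829] 0.3 [ 0.6609 -0.1692] 0.4 [ 0.6412 -0.1556] 0.45 [ 0.6313 -0.1487] 0.5 [ 0.6215 -0.1419] 0.55 [ 0.6117 -0.135 ] 
diam 0.3 0.10003603603603603
diam 0.4 0.08562162162162161
diam 0.5 0.0712072072072072
[[328.9844 231.3235]
 [329.6879 196.2938]
 [330.4755 157.0717]
 [331.3634 112.8569]
 [332.372   62.6311]
 [333.5277   5.0794]]
```

View pics/side3.png

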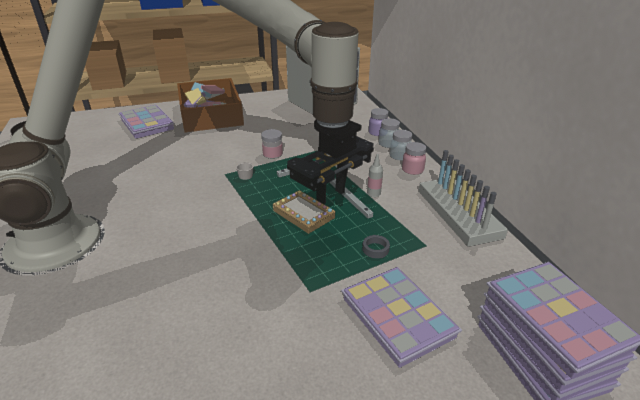

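The wrist link sits well above the bottles: its axis is at about 0.33 m when the TCP is near the mat. The side view shows the fingers clear of the frame's near end at (330,200). I'll descend now.

Emit:
{"op": "drive_tool", "data": {"series": [[[0,0,-0.08,0,0,0,108],[0,0,-0.16,0,0,0,108],[0,0,-0.24,0,0,0,108],[0,0,-0.32,0,0,0,108],[0,0,-0.4,0,0,0,108],[0,0,-0.46,0,0,0,108],[0,0,-0.52,0,0,0,108],[0,0,-0.57,0,0,0,108],[0,0,-0.61,0,0,0,108],[0,0,-0.615,0,0,0,108]]]}}

```text
time_s: 7.1
tcp_pos: [0.6202, -0.1441, 0.0094]
ee_rot: [[0.467, -0.884, -0.001], [-0.884, -0.467, 0.0], [-0.001, 0.001, -1.0]]
wrist_force: [0.4, 0.5, 0.9]
gripper_width: 0.572
```

```bash
python3 - <<'E'
from fit import *
import pickle
fe,fr,M=pickle.load(open('pose0.pkl','rb'))
s=r.sense();t=np.array(s['tcp_pos']);R=np.array(s['ee_rot'])
psi=np.arctan2(R[1,0],R[0,0])
print(t,np.degrees(psi),'in fence',rel(fe,[t[0],t[1],psi+np.pi/2]),'in frame',rel(fr,[t[0],t[1],psi+np.pi/2]))
# plan: hand poses in fence coords; hand contact offset 9.5mm; frame path from fr to goal1
f0=rel(fe,fr); g=np.array([f0[0],-.071,0.])
def hand(f,off=.065+.0095):
    return np.array([f[0]+np.sin(f[2])*off,f[1]-np.cos(f[2])*off,f[2]])
def world(h):
    xy=tr(fe,[h[:2]]).T[0]+fe[:2]; return np.r_[xy,h[2]+fe[2]]
for a in np.linspace(0,1,6):
    f=f0*(1-a)+g*a; w=world(hand(f)); print(a,f,'->',w, 'psi',np.degrees(w[2])-90)
E
```

```text
[ 0.6202 -0.1441  0.0094] -62.16777274271918 in fence [-0.1074 -0.2777  0.2806] in frame [-0.0009 -0.0914 -0.0006]
0.0 [-0.1318 -0.1896  0.2812] -> [ 0.6131 -0.1288  0.4864] psi -62.13337054360455
0.2 [-0.1318 -0.1659  0.225 ] -> [ 0.6046 -0.1074  0.4301] psi -65.35610146340647
0.4 [-0.1318 -0.1422  0.1687] -> [ 0.5959 -0.0858  0.3739] psi -68.57883238320841
0.6000000000000001 [-0.1318 -0.1184  0.1125] -> [ 0.5871 -0.064   0.3176] psi -71.80156330301033
0.8 [-0.1318 -0.0947  0.0562] -> [ 0.5782 -0.042   0.2614] psi -75.02429422281226
1.0 [-0.1318 -0.071   0.    ] -> [ 0.5693 -0.0197  0.2051] psi -78.24702514261418
```

The hand is 26 mm behind the short side and square to it. Next is the first part of the +y push, turning the frame gently.

Emit:
{"op": "drive_tool", "data": {"series": [[[-0.018,0.034,0,0,0,0,108],[-0.036,0.068,0,0,0,0,108],[-0.053,0.101,0,0,0,0,108],[-0.069,0.142,0,0,0,-0.01,108],[-0.086,0.183,0,0,0,-0.021,108],[-0.102,0.224,0,0,0,-0.031,108],[-0.118,0.265,0,0,0,-0.041,108],[-0.135,0.306,0,0,0,-0.051,108],[-0.151,0.347,0,0,0,-0.062,108],[-0.167,0.388,0,0,0,-0.072,108]]]}}

```text
time_s: 8.1
tcp_pos: [0.5954, -0.0854, 0.0103]
ee_rot: [[0.363, -0.932, 0.0], [-0.932, -0.363, -0.0], [0.0, 0.0, -1.0]]
wrist_force: [0.0, -0.6, 1.3]
gripper_width: 0.579
```

```bash
cat > look.py <<'E'
import sys
from fit import *
import pickle
fe,fr,M=pickle.load(open('pose0.pkl','rb'))
tag=sys.argv[1]; g=[float(v) for v in sys.argv[2:5]]
p0=np.r_[tr(fe,[g[:2]]).T[0]+fe[:2],g[2]+fe[2]]
V=[]
s=r.sense();t=np.array(s['tcp_pos']);R=np.array(s['ee_rot'])
psi=np.arctan2(R[1,0],R[0,0]); h=rel(fe,[t[0],t[1],psi+np.pi/2])
print('t',s['time_s'],'tcp',t,'psi',np.degrees(psi),'F',s['wrist_force'],'w',s['gripper_width'])
print('hand in fence',h)
for n in ('top','side'):
    im=r.capture(n); c=cam(n)
    L=[d for d in r.silhouettes(n,'frame')]
    vis=cv2.resize(im[:,:,::-1],None,fx=3,fy=3,interpolation=cv2.INTER_CUBIC)
    if L:
        m=L[0]['pixels']; print(n,'conf',L[0]['confidence'],m.sum(),[round(v) for v in L[0]['rect']])
        try:
            p,f=fit([(c,m.astype(np.float32))],frame_boxes,p0); print(n,'frame rel',rel(fe,p),'err',f)
            cols=(0,0,255)
            for b in fence_boxes(fe)+frame_boxes(p):
                q=np.round((proj(c,b)+.5)*3*16).astype(int)
                for a in (q[:4],q[4:]): cv2.polylines(vis,[a.reshape(-1,1,2)],True,cols,1,cv2.LINE_AA,4)
        except Exception as e: print(e)
        V.append((c,m.astype(np.float32)))
    vis=vis[330:810,540:1250] if n=='top' else vis[400:880,600:1310]
    cv2.imwrite(f'pics/{tag}_{n}.png',vis)
if len(V)==2:
    p,f=fit(V,frame_boxes,p0); print('both',rel(fe,p),f, 'hand in frame',rel(p,[t[0],t[1],psi+np.pi/2]))
E
python3 look.py a -.132 -.142 .17
```

```text
t 8.1 tcp [ 0.5954 -0.0854  0.0103] psi -68.71624737085003 F [ 0.0157 -0.6352  1.3137] w 0.5788052182581819
hand in fence [-0.1197 -0.2151  0.1663]
top conf 0.8 561 [282, 216, 324, 236]
top frame rel [-0.1479 -0.1386  0.2274] err 1225.3125
side conf 0.95 505 [265, 190, 319, 225]
side frame rel [-0.1327 -0.1405  0.1347] err 935.5625
both [-0.1327 -0.1398  0.1476] 2163.25 hand in frame [ 0.0018 -0.0764  0.0188]
```

View pics/a_top.png

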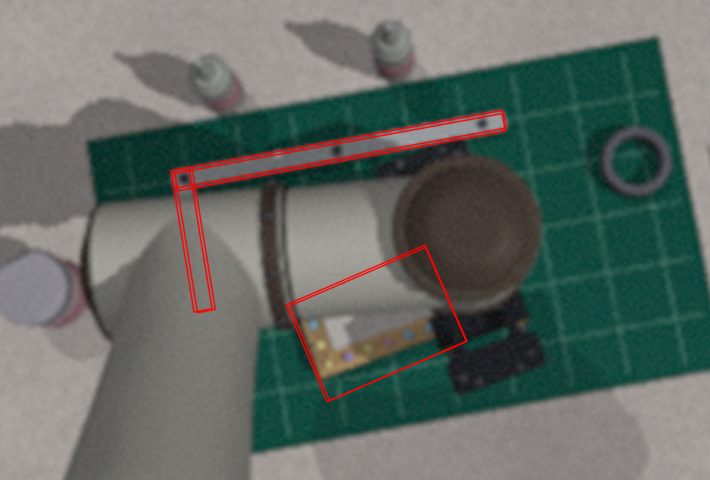

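View pics/a_side.png

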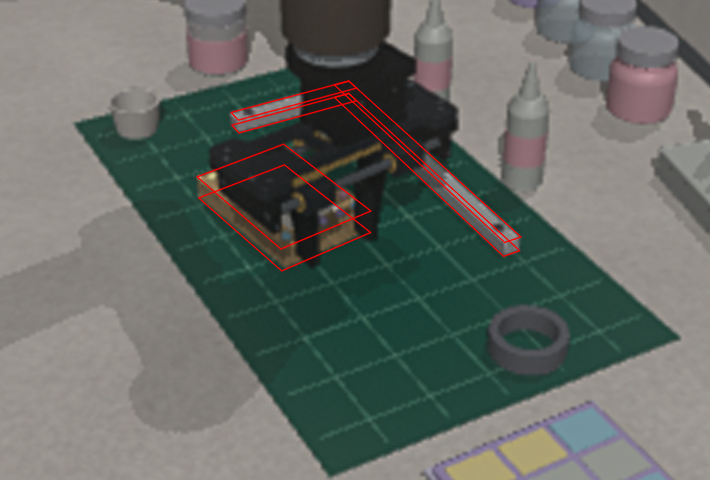

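The hand hides much of the frame now; what shows is the near edge, around zoomed pixel (325,375) from the top. I'll fit with an occlusion-aware cost, where mask pixels must lie inside the outline and visible green must lie outside.

```bash
cat >> fit.py <<'E'
def green(im):
    h=cv2.cvtColor(im,cv2.COLOR_RGB2HSV)
    return ((h[:,:,0]>60)&(h[:,:,0]<95)&(h[:,:,1]>90)).astype(np.float32)
def fit_occ(views,boxes,p0):
    # views: (cam, mask, green)
    def cost(p):
        t=0
        for c,m,g in views:
            R=render(c,boxes(p)); t+=(m*(1-R)).sum()+(g*(1-m)*R).sum()
        return t+2e3*np.sum((np.array(p[:2])-p0[:2])**2)*0
    q=np.array(p0)
    for st in (.012,.004):
        s=minimize(cost,q,method='Nelder-Mead',options=dict(initial_simplex=np.array([q]+[q+d for d in np.diag([st,st,st*6])]),xatol=2e-5,fatol=.05)); q=s.x
    return s.x,s.fun
E
cat > look.py <<'E'
import sys
from fit import *
import pickle
fe,fr,M=pickle.load(open('pose0.pkl','rb'))
tag=sys.argv[1]; g=[float(v) for v in sys.argv[2:5]]
p0=np.r_[tr(fe,[g[:2]]).T[0]+fe[:2],g[2]+fe[2]]
V={}
s=r.sense();t=np.array(s['tcp_pos']);R=np.array(s['ee_rot'])
psi=np.arctan2(R[1,0],R[0,0]); h=rel(fe,[t[0],t[1],psi+np.pi/2])
print('t',s['time_s'],'tcp',t,'psi',round(np.degrees(psi),2),'F',np.array(s['wrist_force']),'w',s['gripper_width'])
print('hand in fence',h)
I={}
for n in ('top','side'):
    im=r.capture(n); c=cam(n); I[n]=im
    L=r.silhouettes(n,'frame')
    if L:
        m=L[0]['pixels']; print(n,'conf',round(L[0]['confidence'],2),m.sum(),[round(v) for v in L[0]['rect']])
        V[n]=(c,m.astype(np.float32),green(im))
        p,f=fit_occ([V[n]],frame_boxes,p0); print(n,'frame rel',rel(fe,p),'err',f)
p,f=fit_occ(list(V.values()),frame_boxes,p0); print('both',rel(fe,p),f, 'hand in frame',rel(p,[t[0],t[1],psi+np.pi/2]))
for n in I:
    vis=cv2.resize(I[n][:,:,::-1],None,fx=3,fy=3,interpolation=cv2.INTER_CUBIC); c=cam(n)
    for b in fence_boxes(fe)+frame_boxes(p):
        q=np.round((proj(c,b)+.5)*3*16).astype(int)
        for a in (q[:4],q[4:]): cv2.polylines(vis,[a.reshape(-1,1,2)],True,(0,0,255),1,cv2.LINE_AA,4)
    vis=vis[330:810,540:1250] if n=='top' else vis[400:880,600:1310]
    cv2.imwrite(f'pics/{tag}_{n}.png',vis)
E
python3 look.py b -.132 -.142 .17
```

```text
t 8.3 tcp [ 0.5953 -0.0855  0.01  ] psi -68.63 F [0.3073 0.009  0.6762] w 0.5823902520583729
hand in fence [-0.1198 -0.2152  0.1678]
top conf 0.74 582 [284, 215, 327, 239]
top frame rel [-0.133  -0.1398  0.1593] err 8.8125
side conf 0.98 329 [264, 192, 318, 223]
side frame rel [-0.1303 -0.1382  0.1638] err 3.25
both [-0.1319 -0.1387  0.1657] 22.9375 hand in frame [-0.0007 -0.0774  0.0021]
```

View pics/b_top.png

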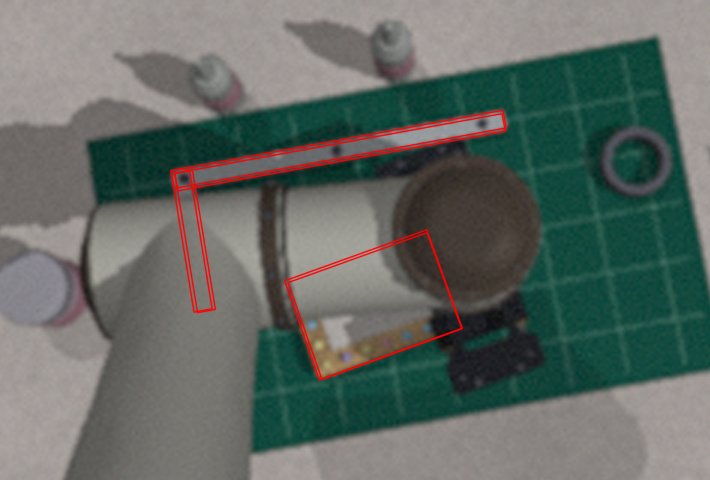

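View pics/b_side.png

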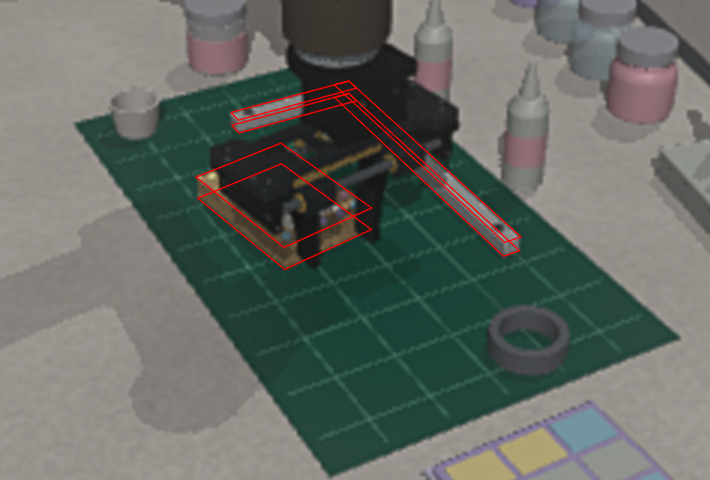

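The occlusion-aware fit works, and both views now agree. The frame is at (-132, -139) mm with yaw 0.166, following the hand as planned. I'll push on to about 6 mm short of the stop.

Emit:
{"op": "drive_tool", "data": {"series": [[[-0.019,0.046,0,0,0,-0.012,108],[-0.038,0.093,0,0,0,-0.024,108],[-0.058,0.139,0,0,0,-0.035,108],[-0.077,0.185,0,0,0,-0.047,108],[-0.096,0.231,0,0,0,-0.059,108],[-0.115,0.278,0,0,0,-0.071,108],[-0.135,0.324,0,0,0,-0.082,108],[-0.152,0.366,0,0,0,-0.093,108],[-0.166,0.4,0,0,0,-0.102,108],[-0.175,0.421,0,0,0,-0.107,108]]]}}

```text
time_s: 9.5
tcp_pos: [0.5692, -0.0225, 0.0102]
ee_rot: [[0.203, -0.979, -0.0], [-0.979, -0.203, -0.0], [0.0, 0.0, -1.0]]
wrist_force: [-0.1, -1.1, -0.6]
gripper_width: 0.577
```

```bash
python3 look.py c -.132 -.071 .0
```

```text
t 9.5 tcp [ 0.5692 -0.0225  0.0102] psi -78.3 F [-0.1483 -1.149  -0.5984] w 0.577495686450003
hand in fence [-0.1326 -0.1482 -0.001 ]
side conf 0.89 448 [270, 178, 302, 207]
side frame rel [-0.1305 -0.0718 -0.0076] err 2.9375
both [-0.1305 -0.0718 -0.0076] 2.9375 hand in frame [-0.0015 -0.0764  0.0066]
```

View pics/c_top.png

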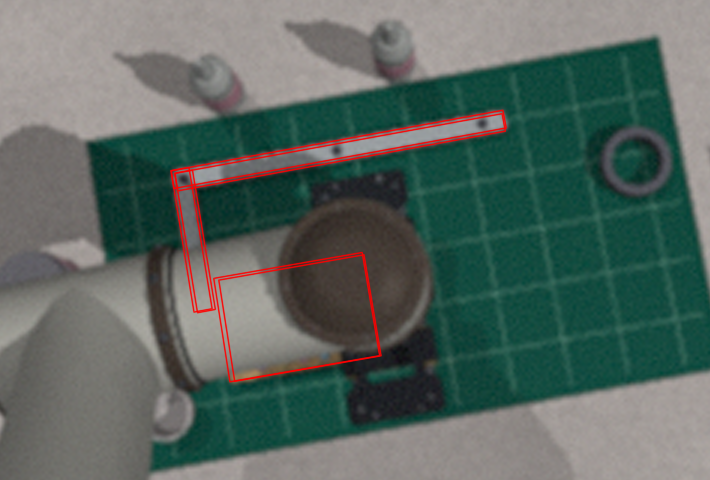

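View pics/c_side.png

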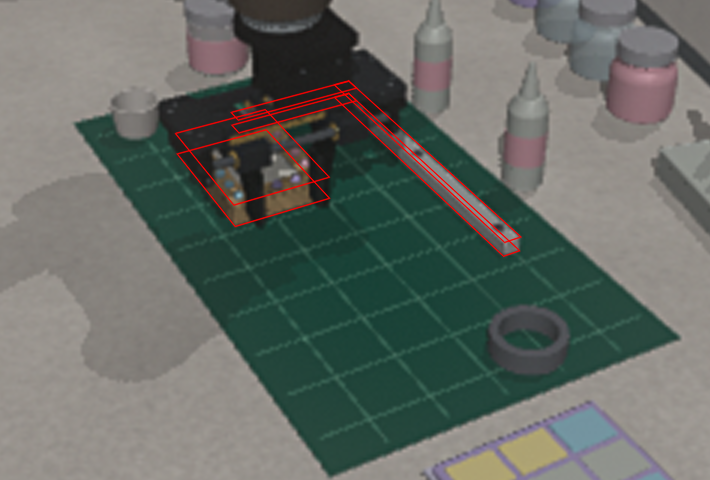

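Both numbers check out: the frame is at about (-131, -72) mm and nearly parallel to the fence. I'll back off, lift, and go round to the -x long side, turning the hand 90° and opening the fingers wider.

Emit:
{"op": "drive_tool", "data": {"series": [[[0.01,-0.05,0,0,0,0,108],[0.016,-0.08,0,0,0,0,108],[0.016,-0.08,0.12,0,0,0,108],[0.016,-0.08,0.24,0,0,0,108],[0.016,-0.08,0.36,0,0,0,50],[-0.06,0,0.36,0,0,0.08,50],[-0.16,0.08,0.36,0,0,0.17,50],[-0.27,0.17,0.36,0,0,0.26,50],[-0.38,0.26,0.36,0,0,0.35,50],[-0.47,0.34,0.36,0,0,0.44,50]]]}}

```text
time_s: 10.7
tcp_pos: [0.4981, 0.0281, 0.0644]
ee_rot: [[0.784, -0.621, -0.0], [-0.621, -0.784, 0.0], [-0.0, 0.0, -1.0]]
wrist_force: [0.3, 0.4, 0.5]
gripper_width: 0.8
```

```bash
python3 look.py d -.131 -.072 .0
```

```text
t 10.7 tcp [0.4981 0.0281 0.0644] psi -38.38 F [0.2682 0.3523 0.5422] w 0.7995803141132626
hand in fence [-0.1918 -0.0842  0.6958]
top conf 0.8 908 [266, 195, 309, 233]
top frame rel [-0.1322 -0.0727 -0.0058] err 3.6875
side conf 0.67 1249 [257, 170, 311, 208]
side frame rel [-0.1313 -0.0714  0.0072] err 22.625
both [-0.1314 -0.0722 -0.001 ] 33.1875 hand in frame [-0.0604 -0.012   0.6968]
```

View pics/d_top.png

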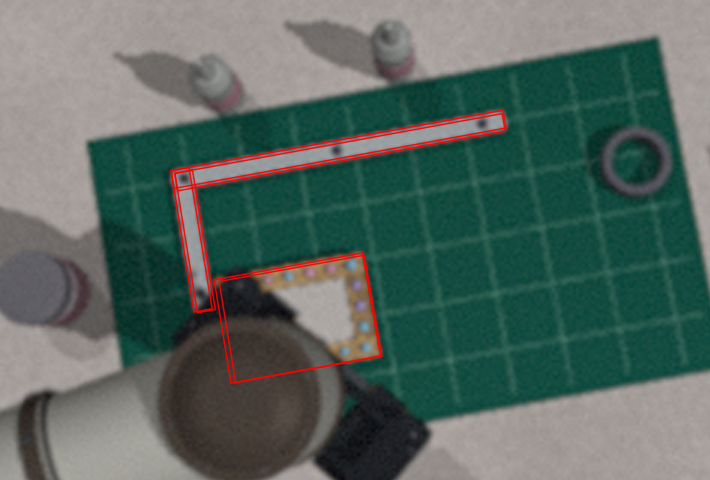

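View pics/d_side.png

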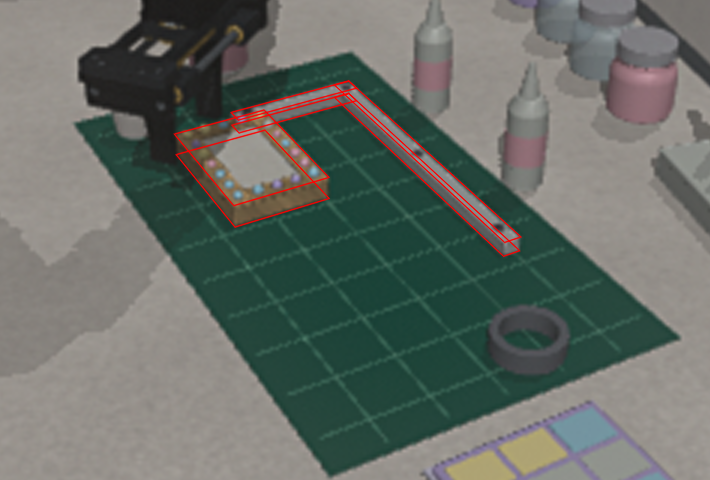

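The frame was not disturbed by the retreat: it reads (-132, -72) mm, yaw about 0. I'll finish the turn and descend behind its long side.

Emit:
{"op": "drive_tool", "data": {"series": [[[-0.03,0.02,0,0,0,0.09,50],[-0.06,0.04,0,0,0,0.18,50],[-0.094,0.063,0,0,0,0.27,50],[-0.094,0.063,0,0,0,0.36,50],[-0.094,0.063,0,0,0,0.45,50],[-0.094,0.063,-0.07,0,0,0.54,50],[-0.094,0.063,-0.15,0,0,0.557,50],[-0.094,0.063,-0.23,0,0,0.557,50],[-0.094,0.063,-0.31,0,0,0.557,50],[-0.094,0.063,-0.36,0,0,0.557,50]]]}}

```text
time_s: 11.9
tcp_pos: [0.4853, 0.037, 0.0094]
ee_rot: [[0.981, 0.196, -0.001], [0.196, -0.981, -0.0], [-0.001, 0.0, -1.0]]
wrist_force: [-0.5, 0.2, -0.2]
gripper_width: 0.806
```

```bash
python3 look.py e -.131 -.072 .0 && python3 - <<'E'
from h import *
cv2.imwrite('pics/e_wrist.png',r.capture('wrist')[:,:,::-1])
E
```

```text
t 11.9 tcp [0.4853 0.037  0.0094] psi 11.3 F [-0.5124  0.2339 -0.2404] w 0.8060450239343565
hand in fence [-0.2025 -0.0729  1.5629]
top conf 0.84 1434 [252, 198, 306, 230]
top frame rel [-0.1312 -0.0732  0.0023] err 13.9375
side conf 0.8 815 [270, 172, 311, 211]
side frame rel [-0.1309 -0.0712 -0.0048] err 3.75
both [-0.131  -0.0725 -0.0047] 21.875 hand in frame [-0.0715 -0.0007  1.5676]
```

View pics/e_wrist.png

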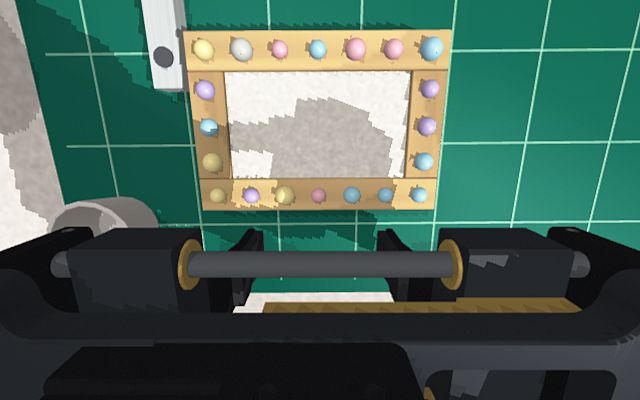

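View pics/e_side.png

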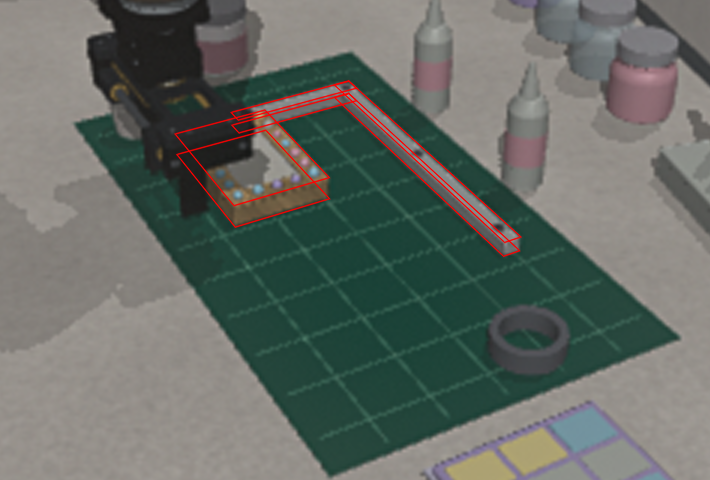

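The wrist view shows the whole frame lying square ahead of the fingers, its front-left corner at (184,30) just clear of the stop (end at (165,85)). Next I'll push +x toward the rail, stopping about 4 mm short.

Emit:
{"op": "drive_tool", "data": {"series": [[[0.076,0.016,0,0,0,0.005,50],[0.151,0.031,0,0,0,0.005,50],[0.227,0.047,0,0,0,0.005,50],[0.302,0.063,0,0,0,0.005,50],[0.378,0.079,0,0,0,0.005,50],[0.441,0.092,0,0,0,0.005,50],[0.504,0.105,0,0,0,0.005,50],[0.554,0.115,0,0,0,0.005,50],[0.599,0.124,0,0,0,0.005,50],[0.63,0.131,0,0,0,0.005,50]]]}}

```text
time_s: 13.15
tcp_pos: [0.5799, 0.0575, 0.0102]
ee_rot: [[0.978, 0.206, 0.0], [0.206, -0.978, 0.0], [0.0, -0.0, -1.0]]
wrist_force: [-1.5, -0.6, 0.6]
gripper_width: 0.805
```

```bash
python3 look.py f -.048 -.072 .0 && python3 - <<'E'
from h import *
cv2.imwrite('pics/f_wrist.png',r.capture('wrist')[:,:,::-1])
E
```

```text
t 13.15 tcp [0.5799 0.0575 0.0102] psi 11.9 F [-1.5044 -0.5998  0.6288] w 0.8049429580369036
hand in fence [-0.1058 -0.0721  1.5734]
top conf 0.7 551 [264, 166, 301, 199]
top frame rel [-0.0496 -0.0727  0.0043] err 0.875
side conf 0.77 643 [290, 172, 335, 203]
side frame rel [-0.0488 -0.0726  0.0066] err 10.5
both [-0.0483 -0.0727  0.0027] 11.625 hand in frame [-0.0575  0.0007  1.5707]
```

View pics/f_wrist.png

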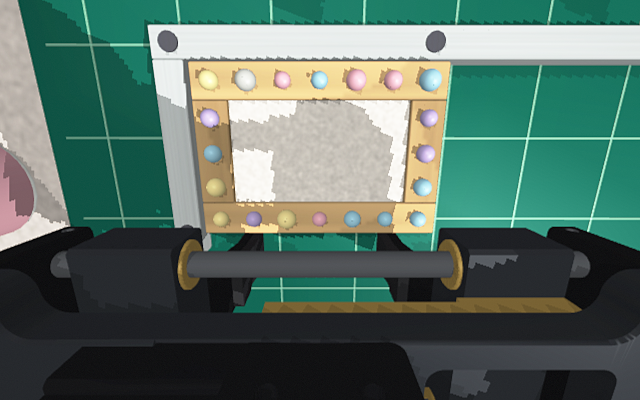

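View pics/f_side.png

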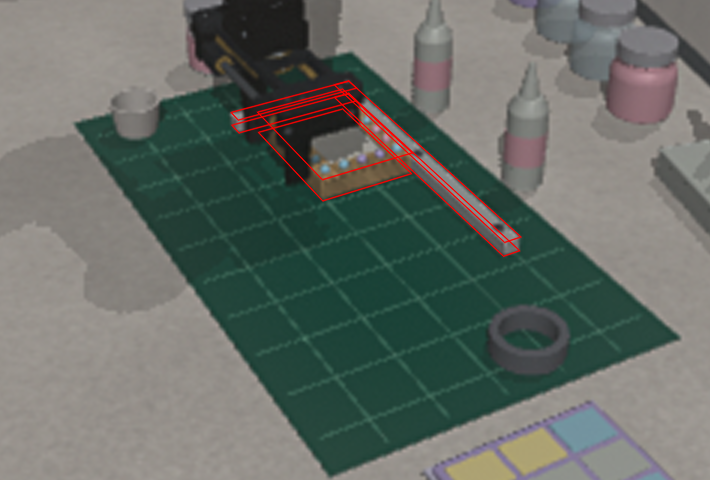

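View pics/f_top.png

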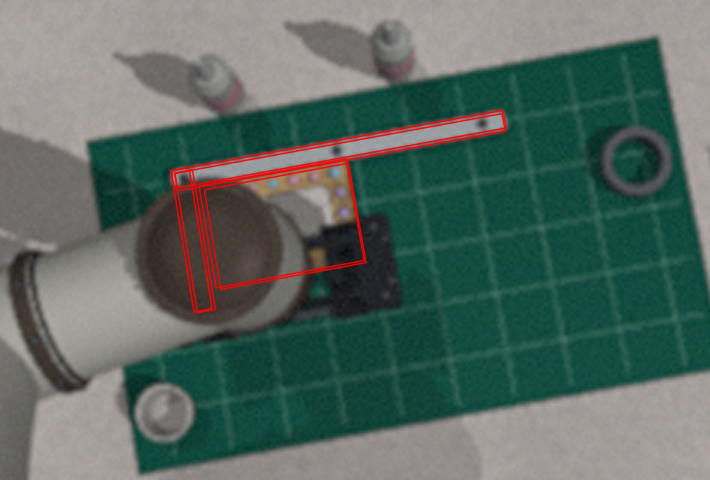

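The wrist view shows the frame parallel to the rail with a thin shadow gap at row 60, and a gap of about 7 mm to the stop on the left. I'll advance slowly until it touches the rail, watching the force.

Emit:
{"op": "drive_tool", "data": {"series": [[[0.003,0.001,0,0,0,0,50],[0.006,0.001,0,0,0,0,50],[0.009,0.002,0,0,0,0,50],[0.012,0.002,0,0,0,0,50],[0.015,0.003,0,0,0,0,50],[0.018,0.004,0,0,0,0,50],[0.021,0.004,0,0,0,0,50],[0.024,0.005,0,0,0,0,50],[0.027,0.006,0,0,0,0,50],[0.03,0.006,0,0,0,0,50]]]}}

```text
time_s: 14.4
tcp_pos: [0.5833, 0.0582, 0.0102]
ee_rot: [[0.979, 0.206, -0.001], [0.206, -0.979, -0.0], [-0.001, -0.0, -1.0]]
wrist_force: [-3.7, 0.5, 1.6]
gripper_width: 0.806
```

Emit:
{"op": "drive_tool", "data": {"series": [[[0.002,0,0,0,0,0,50],[0.003,0.001,0,0,0,0,50],[0.005,0.001,0,0,0,0,50],[0.006,0.001,0,0,0,0,50],[0.008,0.002,0,0,0,0,50],[0.009,0.002,0,0,0,0,50],[0.011,0.002,0,0,0,0,50],[0.012,0.003,0,0,0,0,50],[0.014,0.003,0,0,0,0,50],[0.014,0.003,0,0,0,0,50]]]}}

```text
time_s: 15.4
tcp_pos: [0.5833, 0.058, 0.01]
ee_rot: [[0.979, 0.206, -0.005], [0.206, -0.979, -0.001], [-0.006, 0.0, -1.0]]
wrist_force: [-7.7, 0.8, 5.3]
gripper_width: 0.806
```

```bash
python3 look.py g -.046 -.072 .0 && python3 - <<'E'
from h import *
cv2.imwrite('pics/g_wrist.png',r.capture('wrist')[:,:,::-1])
E
```

```text
t 15.4 tcp [0.5833 0.058  0.01  ] psi 11.88 F [-7.7358  0.7661  5.2543] w 0.8057393421982798
hand in fence [-0.1024 -0.0722  1.5731]
top conf 0.61 543 [264, 164, 300, 199]
top frame rel [-0.0448 -0.072  -0.0109] err 1.25
side conf 0.64 606 [290, 171, 339, 200]
side frame rel [-0.0451 -0.0716  0.0019] err 6.75
both [-0.0447 -0.072  -0.0112] 8.375 hand in frame [-0.0576 -0.0009  1.5843]
```

View pics/g_wrist.png

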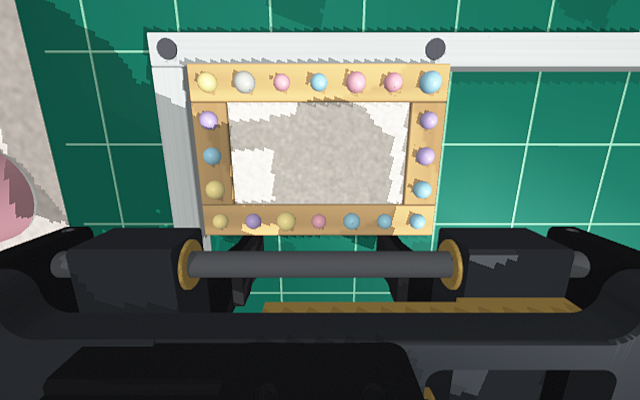

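The TCP stopped while the force rose to 7.7 N, so the frame is on the rail. The wrist view shows the frame's edge meeting the rail evenly along row 65, from (188,65) to (450,65). Next: back off, lift, and go to the -y short side for the final seating push.

Emit:
{"op": "drive_tool", "data": {"series": [[[-0.06,-0.012,0,0,0,0,50],[-0.118,-0.025,0,0,0,0,50],[-0.118,-0.025,0.12,0,0,0,50],[-0.118,-0.025,0.24,0,0,0,50],[-0.118,-0.025,0.36,0,0,0,167],[-0.05,-0.08,0.36,0,0,-0.08,167],[0.03,-0.15,0.36,0,0,-0.17,167],[0.12,-0.23,0.36,0,0,-0.26,167],[0.21,-0.31,0.36,0,0,-0.35,167],[0.3,-0.39,0.36,0,0,-0.44,167]]]}}

```text
time_s: 16.65
tcp_pos: [0.632, -0.0002, 0.0646]
ee_rot: [[0.883, -0.47, 0.003], [-0.47, -0.883, 0.0], [0.002, -0.002, -1.0]]
wrist_force: [0.8, 0.1, -0.5]
gripper_width: 0.379
```

```bash
python3 look.py i -.045 -.072 .0; python3 - <<'E'
from fit import *
import pickle
D=pickle.load(open('det.pkl','rb')); fe,fr,M=pickle.load(open('pose0.pkl','rb'))
C={n:cam(n) for n in ['top','side']}
# glue_b: fit cylinder r18 h75 + cone to 118
a=np.linspace(0,2*np.pi,24,endpoint=False)
def cyl(x,y):
    ring=lambda rr,z: np.c_[x+rr*np.cos(a),y+rr*np.sin(a),np.full(24,z)]
    return [np.vstack([ring(.018,0),ring(.018,.075)]),np.vstack([ring(.017,.075),ring(.002,.118)])]
for k,p0 in ((0,(.75,.125)),(1,(.785,-.022))):
    def cost(p): return sum(np.abs(render(C[n],cyl(*p))-D[n,'glue'][k]['pixels']).sum() for n in C)
    s=minimize(cost,p0,method='Nelder-Mead',options=dict(initial_simplex=np.array([p0,np.add(p0,(.008,0)),np.add(p0,(0,.008))])))
    print(k,s.x,s.fun,D['top','glue'][k]['pixels'].sum(),rel(fe,[*s.x,0])[:2])
E
```

```text
t 16.65 tcp [ 0.632  -0.0002  0.0646] psi -28.01 F [ 0.79   0.133 -0.471] w 0.3792071891772017
hand in fence [-0.0665 -0.1392  0.8768]
top conf 0.84 392 [253, 193, 294, 211]
top frame rel [-0.0474 -0.0708  0.018 ] err 9.625
side conf 0.82 913 [287, 170, 337, 201]
side frame rel [-0.045  -0.0713  0.0047] err 5.25
both [-0.0466 -0.0712  0.022 ] 27.875 hand in frame [-0.0214 -0.0675  0.8548]
0 [0.7515 0.1234] 82.6875 249 [ 0.0757 -0.0425]
1 [ 0.7839 -0.0259] 141.6875 244 [ 0.077  -0.1952]
```

View pics/i_top.png

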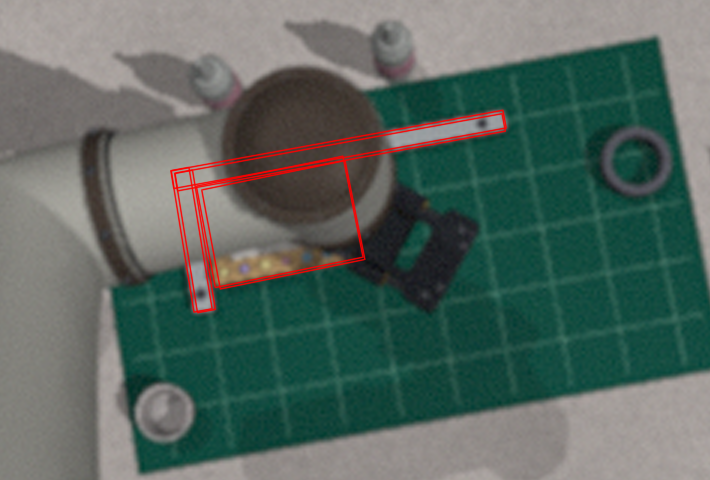

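View pics/i_side.png

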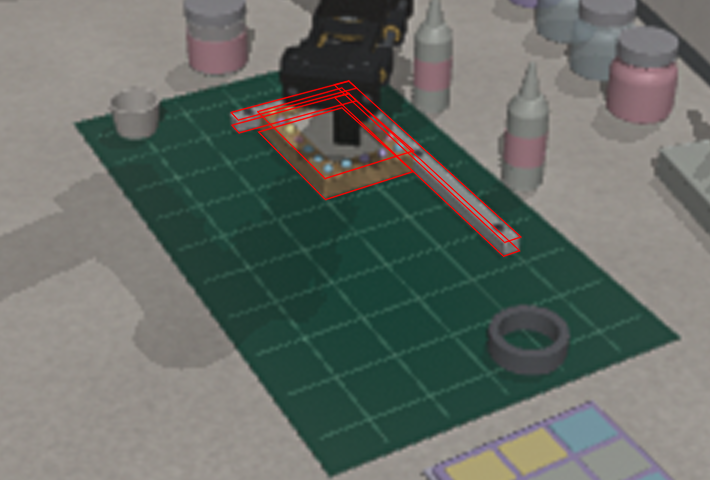

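The frame is still at about (-45, -71) mm. The yaw is poorly determined here because the hand hides most of the frame. The refined estimate puts glue_b's near edge at x ≈ +59 mm, and the gripper body will reach about +38 mm, so there is room. I'll finish the turn and descend behind the short side.

Emit:
{"op": "drive_tool", "data": {"series": [[[0.033,-0.05,0,0,0,-0.09,167],[0.067,-0.1,0,0,0,-0.18,167],[0.1,-0.15,0,0,0,-0.27,167],[0.1,-0.15,0,0,0,-0.36,167],[0.1,-0.15,0,0,0,-0.45,167],[0.1,-0.15,0,0,0,-0.54,167],[0.1,-0.15,-0.08,0,0,-0.558,167],[0.1,-0.15,-0.17,0,0,-0.558,167],[0.1,-0.15,-0.27,0,0,-0.558,167],[0.1,-0.15,-0.36,0,0,-0.558,167]]]}}

```text
time_s: 17.85
tcp_pos: [0.645, -0.0222, 0.0081]
ee_rot: [[0.211, -0.977, -0.002], [-0.977, -0.211, -0.0], [-0.0, 0.002, -1.0]]
wrist_force: [-0.8, -0.1, -0.7]
gripper_width: 0.348
```

```bash
python3 look.py j -.045 -.072 .0
```

```text
t 17.85 tcp [ 0.645  -0.0222  0.0081] psi -77.82 F [-0.7574 -0.134  -0.7488] w 0.3475707724660741
hand in fence [-0.0583 -0.1634  0.0075]
top conf 0.73 549 [252, 189, 299, 207]
top frame rel [-0.0472 -0.0697 -0.004 ] err 5.4375
side conf 0.81 232 [301, 174, 337, 201]
side frame rel [-0.0448 -0.0714 -0.0072] err 3.0
both [-0.0466 -0.0714  0.0104] 14.0625 hand in frame [-0.0127 -0.0918 -0.003 ]
```

View pics/j_top.png

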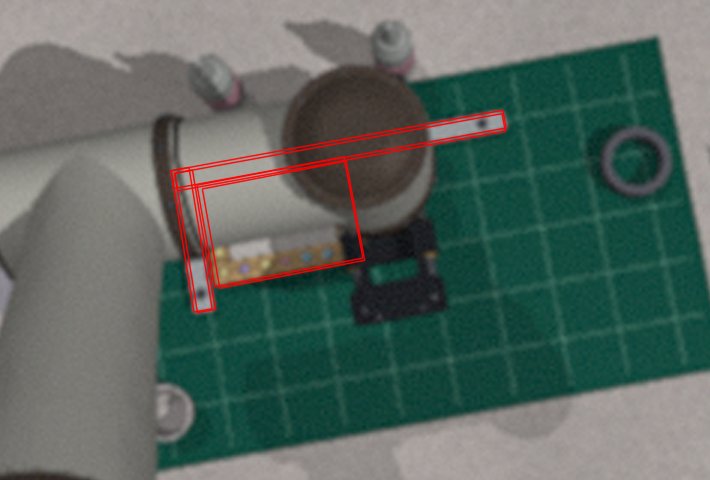

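View pics/j_side.png

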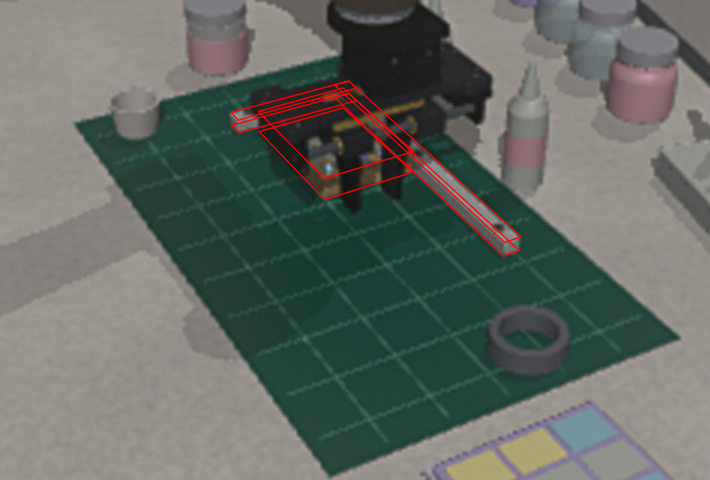

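The gripper body is clear of glue_b, with a visible gap at zoomed pixel (495,105) in the side view. The fingers are 14 mm behind the short side. I'll push +y slowly.

Emit:
{"op": "drive_tool", "data": {"series": [[[-0.004,0.018,0,0,0,-0.005,167],[-0.008,0.036,0,0,0,-0.005,167],[-0.011,0.054,0,0,0,-0.005,167],[-0.014,0.07,0,0,0,-0.005,167],[-0.017,0.084,0,0,0,-0.005,167],[-0.02,0.095,0,0,0,-0.005,167],[-0.022,0.104,0,0,0,-0.005,167],[-0.023,0.112,0,0,0,-0.005,167],[-0.025,0.119,0,0,0,-0.005,167],[-0.026,0.124,0,0,0,-0.005,167]]]}}

```text
time_s: 19.05
tcp_pos: [0.6418, -0.004, 0.0103]
ee_rot: [[0.202, -0.979, -0.0], [-0.979, -0.202, -0.0], [0.0, 0.0, -1.0]]
wrist_force: [0.3, -1.7, 0.6]
gripper_width: 0.347
```

```bash
python3 look.py k -.045 -.067 .0
```

```text
t 19.05 tcp [ 0.6418 -0.004   0.0103] psi -78.37 F [ 0.3485 -1.7157  0.5759] w 0.347181195957677
hand in fence [-0.0577 -0.1449 -0.0021]
top conf 0.75 429 [253, 189, 290, 207]
top frame rel [-0.047  -0.0634  0.0082] err 4.9375
side conf 0.57 291 [298, 179, 337, 201]
side frame rel [-0.0444 -0.0679 -0.0197] err 0.9375
both [-0.0466 -0.0675  0.0144] 11.3125 hand in frame [-0.0122 -0.0773 -0.0165]
```

Emit:
{"op": "drive_tool", "data": {"series": [[[0,0.002,0,0,0,0,167],[-0.001,0.004,0,0,0,0,167],[-0.001,0.006,0,0,0,0,167],[-0.002,0.008,0,0,0,0,167],[-0.002,0.01,0,0,0,0,167],[-0.003,0.012,0,0,0,0,167],[-0.003,0.014,0,0,0,0,167],[-0.003,0.016,0,0,0,0,167],[-0.004,0.018,0,0,0,0,167],[-0.004,0.02,0,0,0,0,167]]]}}

```text
time_s: 20.25
tcp_pos: [0.6414, -0.0007, 0.0103]
ee_rot: [[0.202, -0.979, -0.0], [-0.979, -0.202, -0.0], [0.0, 0.0, -1.0]]
wrist_force: [-0.2, -3.3, 1.7]
gripper_width: 0.345
```

Emit:
{"op": "drive_tool", "data": {"series": [[[0,0.002,0,0,0,0,167],[-0.001,0.003,0,0,0,0,167],[-0.001,0.005,0,0,0,0,167],[-0.001,0.006,0,0,0,0,167],[-0.002,0.008,0,0,0,0,167],[-0.002,0.009,0,0,0,0,167],[-0.002,0.011,0,0,0,0,167],[-0.002,0.012,0,0,0,0,167],[-0.003,0.013,0,0,0,0,167],[-0.003,0.013,0,0,0,0,167]]]}}

```text
time_s: 21.25
tcp_pos: [0.6413, -0.0006, 0.0103]
ee_rot: [[0.202, -0.979, 0.0], [-0.979, -0.202, -0.002], [0.002, 0.0, -1.0]]
wrist_force: [1.1, -9.1, -0.2]
gripper_width: 0.345
```

```bash
python3 look.py l -.045 -.065 .0
```

```text
t 21.25 tcp [ 0.6413 -0.0006  0.0103] psi -78.36 F [ 1.0737 -9.1446 -0.1983] w 0.34459164056263863
hand in fence [-0.0575 -0.1415 -0.002 ]
top conf 0.9 397 [249, 190, 286, 207]
top frame rel [-0.0468 -0.0598  0.0095] err 3.6875
side conf 0.71 383 [295, 168, 337, 202]
side frame rel [-0.0452 -0.0659  0.0025] err 8.125
both [-0.0464 -0.0658  0.0106] 14.9375 hand in frame [-0.012  -0.0755 -0.0125]
```

View pics/l_top.png

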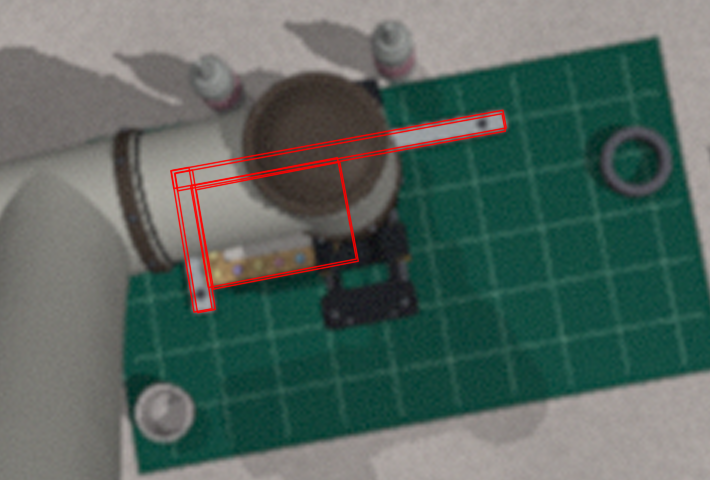

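View pics/l_side.png

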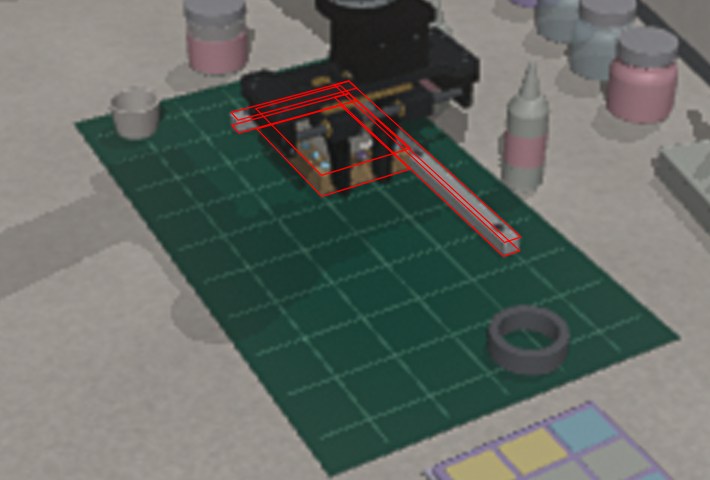

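The hand stalled and the force rose to 9 N, so the short side is on the stop. The fits hint x may read about 1 mm off the rail, so I'll withdraw, go back to the -x side, look, and re-seat it lightly.

Emit:
{"op": "drive_tool", "data": {"series": [[[0.013,-0.065,0,0,0,0,167],[0.027,-0.131,0,0,0,0,167],[0.027,-0.131,0.12,0,0,0,167],[0.027,-0.131,0.24,0,0,0,167],[0.027,-0.131,0.36,0,0,0,50],[-0.1,-0.06,0.36,0,0,0.08,50],[-0.24,0.02,0.36,0,0,0.17,50],[-0.38,0.1,0.36,0,0,0.26,50],[-0.52,0.18,0.36,0,0,0.35,50],[-0.65,0.26,0.36,0,0,0.44,50]]]}}

```text
time_s: 22.45
tcp_pos: [0.5427, 0.0408, 0.0644]
ee_rot: [[0.783, -0.622, 0.0], [-0.622, -0.783, 0.001], [-0.0, -0.001, -1.0]]
wrist_force: [1.2, 0.2, -0.3]
gripper_width: 0.772
```

Emit:
{"op": "drive_tool", "data": {"series": [[[-0.06,0.03,0,0,0,0.09,50],[-0.12,0.067,0,0,0,0.18,50],[-0.12,0.067,0,0,0,0.27,50],[-0.12,0.067,0,0,0,0.36,50],[-0.12,0.067,0,0,0,0.45,50],[-0.12,0.067,0,0,0,0.54,50],[-0.12,0.067,0,0,0,0.56,50],[-0.12,0.067,0,0,0,0.56,50],[-0.12,0.067,0,0,0,0.56,50],[-0.12,0.067,0,0,0,0.56,50]]]}}

```text
time_s: 23.45
tcp_pos: [0.5255, 0.0504, 0.0643]
ee_rot: [[0.98, 0.201, 0.0], [0.201, -0.98, 0.0], [0.0, -0.0, -1.0]]
wrist_force: [-1.0, 0.4, -0.2]
gripper_width: 0.806
```

```bash
python3 look.py m -.045 -.065 .0 && python3 - <<'E'
from h import *
cv2.imwrite('pics/m_wrist.png',r.capture('wrist')[:,:,::-1])
E
```

```text
t 23.45 tcp [0.5255 0.0504 0.0643] psi 11.6 F [-0.9501  0.4419 -0.1529] w 0.8063908568336011
hand in fence [-0.1605 -0.068   1.5681]
side conf 0.89 1135 [282, 163, 338, 199]
side frame rel [-0.0455 -0.0661  0.0079] err 6.25
both [-0.0455 -0.0661  0.0079] 6.25 hand in frame [-0.115  -0.0009  1.5602]
```

View pics/m_top.png

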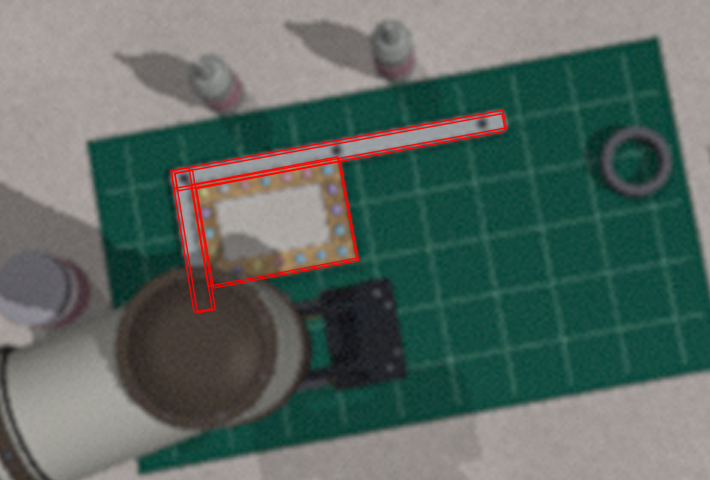

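View pics/m_wrist.png

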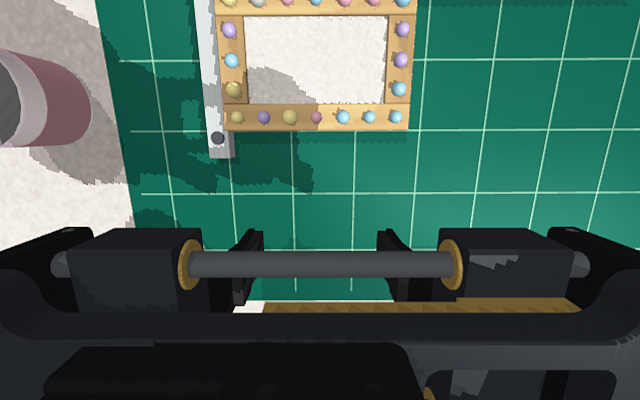

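View pics/m_side.png

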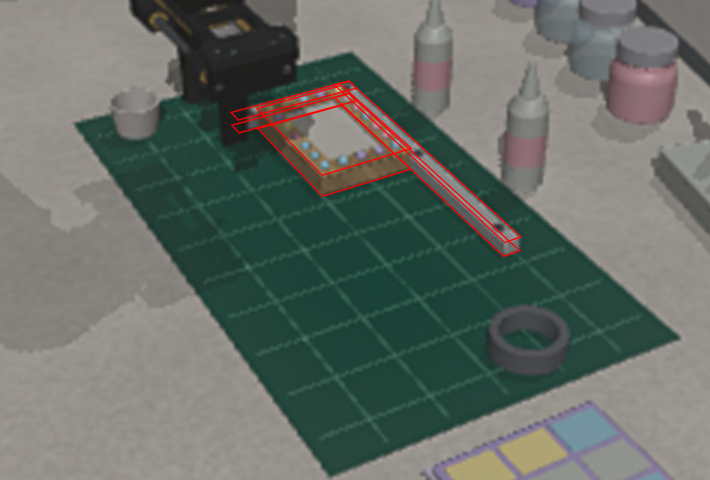

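The frame sits in the corner: side fit (-45.5, -66) mm, yaw 0.008. In the wrist view its left edge runs along the stop at column 222. I'll make one light re-seat in x to square it on the rail.

Emit:
{"op": "drive_tool", "data": {"series": [[[0,0,-0.06,0,0,0.002,50],[0,0,-0.12,0,0,0.002,50],[0.02,0.004,-0.18,0,0,0.002,50],[0.05,0.01,-0.24,0,0,0.002,50],[0.08,0.017,-0.29,0,0,0.002,50],[0.12,0.025,-0.33,0,0,0.002,50],[0.16,0.033,-0.36,0,0,0.002,50],[0.2,0.042,-0.36,0,0,0.002,50],[0.23,0.048,-0.36,0,0,0.002,50],[0.25,0.052,-0.36,0,0,0.002,50]]]}}

```text
time_s: 24.7
tcp_pos: [0.5638, 0.0583, 0.0106]
ee_rot: [[0.979, 0.205, 0.001], [0.205, -0.979, 0.0], [0.001, -0.0, -1.0]]
wrist_force: [0.3, -0.6, -0.3]
gripper_width: 0.803
```

```bash
python3 - <<'E'
from fit import *
import pickle
fe,fr,M=pickle.load(open('pose0.pkl','rb'))
s=r.sense();t=np.array(s['tcp_pos']);R=np.array(s['ee_rot']);psi=np.arctan2(R[1,0],R[0,0])
print(t,np.degrees(psi),rel(fe,[t[0],t[1],psi]),s['wrist_force'])
E
```

```text
[0.5638 0.0583 0.0106] 11.822550688918788 [-0.1214 -0.068   0.0012] [ 0.3042 -0.5911 -0.3054]
```

Emit:
{"op": "drive_tool", "data": {"series": [[[0.03,0.006,0,0,0,0,50],[0.055,0.012,0,0,0,0,50],[0.08,0.017,0,0,0,0,50],[0.1,0.021,0,0,0,0,50],[0.11,0.023,0,0,0,0,50],[0.118,0.025,0,0,0,0,50],[0.124,0.026,0,0,0,0,50],[0.13,0.027,0,0,0,0,50],[0.134,0.028,0,0,0,0,50],[0.138,0.029,0,0,0,0,50]]]}}

```text
time_s: 25.7
tcp_pos: [0.5824, 0.0621, 0.0101]
ee_rot: [[0.979, 0.205, -0.003], [0.205, -0.979, -0.001], [-0.003, 0.0, -1.0]]
wrist_force: [-3.8, 0.6, 2.1]
gripper_width: 0.799
```

```bash
python3 look.py n -.045 -.065 .0
```

```text
t 25.7 tcp [0.5824 0.0621 0.0101] psi 11.81 F [-3.8245  0.6119  2.1172] w 0.7986116787281198
hand in fence [-0.1024 -0.0681  1.5719]
top conf 0.79 563 [264, 164, 297, 200]
top frame rel [-0.0445 -0.0671 -0.0185] err 6.25
side conf 0.98 634 [288, 171, 338, 201]
side frame rel [-0.0449 -0.0661  0.009 ] err 13.125
both [-0.0444 -0.0668 -0.0151] 21.375 hand in frame [-0.0579 -0.0022  1.587 ]
```

The hand stalled at the same place as before (x = -102.4 mm), so the frame is against the rail. I'll withdraw clear of it and take a final, less hidden look.

Emit:
{"op": "drive_tool", "data": {"series": [[[-0.07,-0.014,0,0,0,0,50],[-0.14,-0.029,0,0,0,0,50],[-0.22,-0.045,0.05,0,0,0,50],[-0.32,-0.066,0.14,0,0,0,50],[-0.44,-0.09,0.24,0,0,0,50],[-0.56,-0.115,0.36,0,0,0,50],[-0.68,-0.14,0.48,0,0,0,50],[-0.8,-0.165,0.6,0,0,0,50],[-0.92,-0.19,0.7,0,0,0,50],[-1.0,-0.2,0.76,0,0,0,50]]]}}

```text
time_s: 26.9
tcp_pos: [0.4324, 0.0321, 0.126]
ee_rot: [[0.979, 0.205, 0.003], [0.205, -0.979, 0.001], [0.003, -0.001, -1.0]]
wrist_force: [-0.2, 1.1, -1.3]
gripper_width: 0.803
```

Emit:
{"op": "drive_tool", "data": {"series": [[[-0.02,-0.1,0.05,0,0,0,50],[-0.05,-0.2,0.1,0,0,0,50],[-0.08,-0.3,0.15,0,0,0,50],[-0.1,-0.4,0.2,0,0,0,50],[-0.12,-0.5,0.25,0,0,0,50],[-0.14,-0.6,0.3,0,0,0,50],[-0.16,-0.7,0.35,0,0,0,50],[-0.18,-0.8,0.4,0,0,0,50],[-0.2,-0.9,0.45,0,0,0,50],[-0.2,-1.0,0.5,0,0,0,50]]]}}

```text
time_s: 27.9
tcp_pos: [0.4026, -0.1181, 0.2001]
ee_rot: [[0.979, 0.205, 0.002], [0.205, -0.979, 0.0], [0.002, 0.0, -1.0]]
wrist_force: [0.7, 0.1, 0.6]
gripper_width: 0.8
```

```bash
python3 look.py o -.045 -.065 .0
```

```text
t 27.9 tcp [ 0.4026 -0.1181  0.2001] psi 11.82 F [0.7462 0.0903 0.5802] w 0.8000592873401623
hand in fence [-0.3152 -0.2079  1.572 ]
top conf 0.76 1754 [244, 164, 302, 204]
top frame rel [-0.0472 -0.0663  0.006 ] err 12.25
side conf 0.9 1170 [284, 164, 338, 196]
side frame rel [-0.0454 -0.0655  0.0126] err 17.8125
both [-0.0465 -0.066   0.007 ] 43.0625 hand in frame [-0.2697 -0.14    1.565 ]
```

View pics/o_top.png

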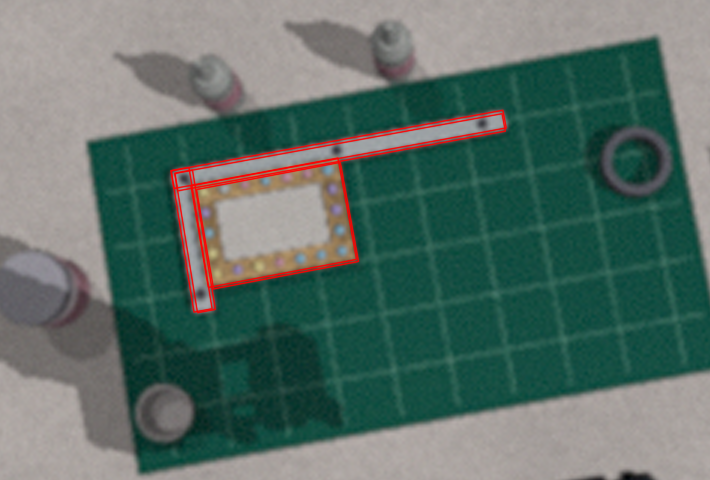

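View pics/o_side.png

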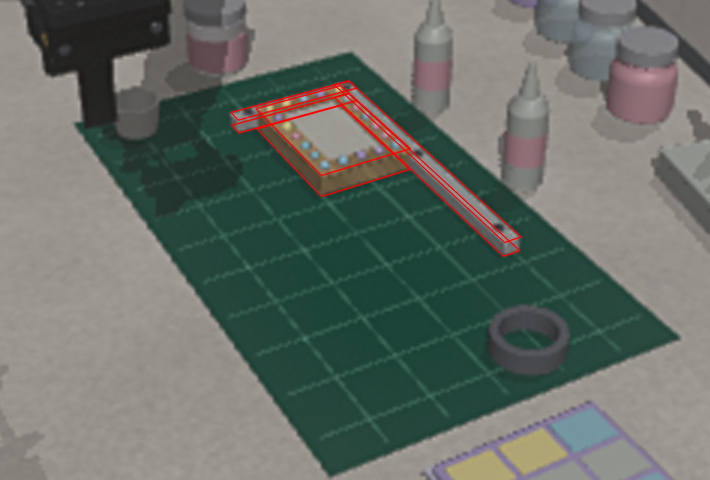

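The unobstructed top view shows the frame tucked into the corner, with both sides touching the red fence outline. I'll run a full-silhouette fit and compare the bystanders with where they started.

```bash
python3 - <<'E'
from fit import *
import pickle
fe,fr,M=pickle.load(open('pose0.pkl','rb')); D=pickle.load(open('det.pkl','rb'))
p0=np.r_[tr(fe,[(-.045,-.065)]).T[0]+fe[:2],fe[2]]
V=[];
for n in ('top','side'):
    im=r.capture(n); c=cam(n)
    L=r.silhouettes(n,'frame'); m=L[0]['pixels'].astype(np.float32)
    V.append((c,m)); p,f=fit([(c,m)],frame_boxes,p0); print(n,rel(fe,p),f,m.sum())
    for q in ["glue","jar","tape","pot","organiser"]:
        A=[d for d in D[n,q]]; B=r.silhouettes(n,q)
        cen=lambda d:(lambda yx:(yx[1].mean(),yx[0].mean()))(np.nonzero(d['pixels']))
        ca=[cen(d) for d in A if d['confidence']>.4]; cb=[cen(d) for d in B if d['confidence']>.3]
        for a in ca:
            if cb: print(n,q,np.round(a,1),'shift px',np.round(min((np.subtract(b,a) for b in cb),key=np.linalg.norm),1))
p,f=fit(V,frame_boxes,p0); print('both',rel(fe,p),f)
# direct difference of top images for bystanders
E
```

```text
top [-0.0476 -0.0664  0.0035] 52.0625 1757.0
top glue [252.6 138.4] shift px [-0.3  0. ]
top glue [310.8 127.4] shift px [ 0.2 -0.3]
top jar [193.3 206.7] shift px [ 0.2 -0.2]
top tape [391.2 164.4] shift px [-0.9 -1.8]
top pot [234.6 247.8] shift px [ 0.6 -0.6]
top organiser [467.6 179.6] shift px [-0.3 -0.2]
side [-0.0456 -0.066  -0.0023] 47.625 1142.0
side glue [343.8 153.7] shift px [ 0.  -1.4]
side glue [375.2 178.4] shift px [-0.3  0.5]
side jar [271.5 142.8] shift px [0.3 0.5]
side tape [271.8 143.6] shift px [104.2 102.5]
side tape [375.1 245.9] shift px [0.9 0.2]
side pot [244.7 170.3] shift px [ 0.8 -0. ]
both [-0.0473 -0.0666  0.0038] 111.5
```

The bystanders are unmoved, within detection noise. The top fit reads x = -47.6 mm, near the -48.5 limit and at odds with the side fit (-45.6) and the contact stall. I'll take a closer wrist view to settle it.

Emit:
{"op": "drive_tool", "data": {"series": [[[0.1,0.1,0,0,0,0,50],[0.2,0.2,0,0,0,0,50],[0.3,0.3,-0.05,0,0,0,50],[0.4,0.4,-0.1,0,0,0,50],[0.5,0.5,-0.2,0,0,0,50],[0.6,0.6,-0.3,0,0,0,50],[0.7,0.7,-0.4,0,0,0,50],[0.8,0.8,-0.5,0,0,0,50],[0.9,0.9,-0.6,0,0,0,50],[0.97,1.0,-0.6,0,0,0,50]]]}}

```text
time_s: 29.8
tcp_pos: [0.5484, 0.0331, 0.1063]
ee_rot: [[0.979, 0.204, -0.006], [0.204, -0.979, -0.001], [-0.006, 0.0, -1.0]]
wrist_force: [0.1, -0.9, -0.3]
gripper_width: 0.802
```

```bash
python3 - <<'E'
from fit import *
import pickle
s=r.sense(); c=cam('wrist'); im=r.capture('wrist'); print(s['tcp_pos'],s['time_s'])
fe,fr,M=pickle.load(open('pose0.pkl','rb'))
L=r.silhouettes('wrist','frame'); F=r.silhouettes('wrist','fence')
print([(d['confidence'],d['rect'],d['pixels'].sum()) for d in L],[(d['confidence'],d['rect']) for d in F])
pickle.dump((c,im,L,F),open('w.pkl','wb'))
cv2.imwrite('pics/p_wrist.png',im[:,:,::-1])
cv2.imwrite('pics/p_wristz.png',cv2.resize(im[:240,130:400,::-1],None,fx=2.4,fy=2.4,interpolation=cv2.INTER_CUBIC))
E
```

```text
[0.5484 0.0331 0.1063] 29.8
[] [(0.66, [106.0, 3.4, 640.0, 292.7]), (0.39, [207.9, 37.8, 367.7, 154.5])]
```

View pics/p_wrist.png

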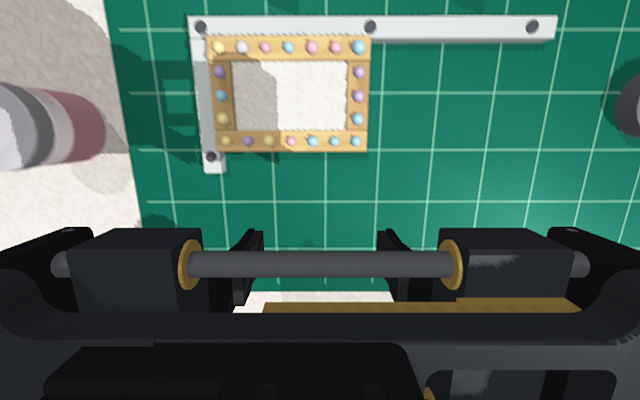

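View pics/p_wristz.png

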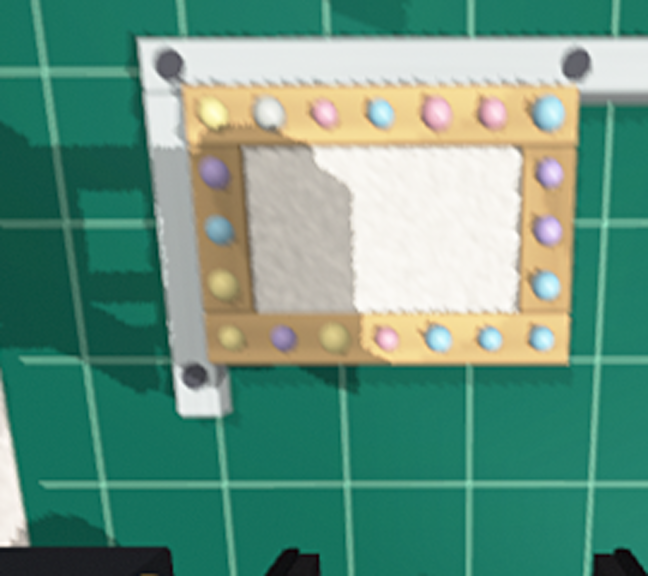

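In the wrist view the frame's top edge at row 37 meets the rail, and its left edge meets the stop at columns 207–215, with no green or shadow gap. I'll quantify it by fitting the fence and frame in this one picture, which removes the calibration offset.

```bash
python3 - <<'E'
from fit import *
import pickle
c,im,L,F=pickle.load(open('w.pkl','rb')); fe,fr,M=pickle.load(open('pose0.pkl','rb'))
hsv=cv2.cvtColor(im,cv2.COLOR_RGB2HSV)
G=green(im)
roi=np.zeros((400,640),np.float32); roi[0:215,60:600]=1
# frame mask: network mask or hull of wood colour
wood=((hsv[:,:,0]>10)&(hsv[:,:,0]<25)&(hsv[:,:,1]>80)).astype(np.uint8); wood[170:]=0; wood[:,:190]=0; wood[:,400:]=0
n,lab,st,_=cv2.connectedComponentsWithStats(wood); k=1+np.argmax(st[1:,4]); w=(lab==k).astype(np.uint8)
h=cv2.convexHull(cv2.findNonZero(w)); fm=np.zeros((400,640),np.uint8); cv2.fillConvexPoly(fm,h,1); fm=fm.astype(np.float32)
nm=F[1]['pixels'].astype(np.float32); print('areas wood',fm.sum(),'net',nm.sum(),'overlap',(fm*nm).sum())
g0=rel(fe,fe)
p0=np.r_[tr(fe,[(-.045,-.065)]).T[0]+fe[:2],fe[2]]
for name,m in (('wood',fm),('net',nm)):
    p,f=fit([(c,m)],frame_boxes,p0); print(name,p,f)
    if name=='wood': pf=p
# fence: non-green, not frame pixels in strip near expected fence; cost ignoring frame-mask px
grey=((hsv[:,:,1]<60)&(hsv[:,:,2]>70)).astype(np.uint8); grey[215:]=0; grey[:,:175]=0; grey[fm>0]=0
n,lab,st,_=cv2.connectedComponentsWithStats(grey); k=1+np.argmax(st[1:,4]); fmask=(lab==k).astype(np.float32); print('fence px',fmask.sum(),st[k])
fd=cv2.dilate(fm,np.ones((3,3)))
def cost(p):
    R=render(c,fence_boxes(p)); return (np.abs(R-fmask)*(1-fd)*roi).sum()
best=minimize(cost,fe,method='Nelder-Mead',options=dict(initial_simplex=np.array([fe]+[fe+d for d in np.diag([.006,.006,.03])]),xatol=1e-5,fatol=.02))
best=minimize(cost,best.x,method='Nelder-Mead',options=dict(initial_simplex=np.array([best.x]+[best.x+d for d in np.diag([.002,.002,.01])]),xatol=1e-5,fatol=.02))
few=best.x; print('fence wrist',few,best.fun,'vs',fe); print('REL',rel(few,pf))
vis=cv2.resize(im[:,:,::-1],None,fx=4,fy=4,interpolation=cv2.INTER_CUBIC)
ideal=np.r_[tr(few,[(-.045,-.065)]).T[0]+few[:2],few[2]]
for bs,col in ((fence_boxes(few),(0,0,255)),(frame_boxes(ideal),(255,0,255)),(frame_boxes(pf),(255,255,0))):
    for b in bs:
        q=np.round((proj(c,b)+.5)*4*16).astype(int)
        for a in (q[:4],q[4:]): cv2.polylines(vis,[a.reshape(-1,1,2)],True,col,1,cv2.LINE_AA,4)
cv2.imwrite('pics/q.png',vis[20:620,740:1520])
E
```

```text
areas wood 18323.0 net 18136.0 overlap 18105.0
wood [0.6368 0.0752 0.2069] 204.0625
net [0.6369 0.0747 0.2082] 390.0625
fence px 11306.0 [  187    14   371   160 11306]
fence wrist [0.6685 0.1489 0.2069] 148.8125 vs [0.6688 0.1496 0.2051]
REL [-0.0461 -0.0656 -0.    ]
```

View pics/q.png

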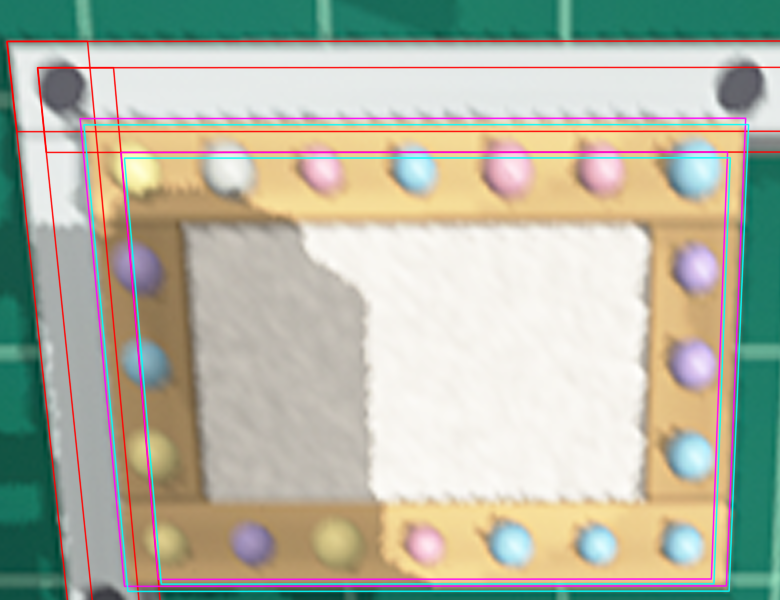

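Fitted in that single close-up, the frame is at (-46.1, -65.6) mm with yaw 0.000, which is inside all the limits and agrees with the contact stalls. I'm handing in.

```bash
python3 - <<'E'
from station import r
print(r.sense()['time_s']); print(r.finish_job())
E
```

```text
29.95
the job is handed in; nothing more can be done
None
```

I pushed the frame flat along the mat into the fence corner, never lifting it, and handed the job in at about 30 s. There were four pushes with the open fingertips:
1. A +y push on the short side, straightening the frame on the way.
2. A +x push on the long side until it met the rail (the hand stalled at 7.7 N).
3. A +y push until it met the stop (stalled at 9.1 N).
4. A light +x re-seat, which stalled at the same place as the second push.

**Final position:** a wrist-camera fit of the frame and fence in one picture puts the centre at (-46.1, -65.6) mm with yaw 0.000. The target is (-45, -65), so this is inside the limits.

**Disagreement:** the fixed-camera fits differ in x. The side camera reads -45.6 mm; the top camera reads -47.6 mm, inside the limit but only 0.9 mm from it. I trusted the wrist fit and the contact stalls.

**Bystanders:** all six had stayed put, with shifts within about 2 px (5 mm) of detection noise. The lilac case was compared in the top camera only. The side camera's "tape" detection on the jar was false and I ignored it.

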